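# Sort out three bench items that lie on each other's mats

### The arm

A 6-joint arm with a two-finger parallel gripper is mounted at the origin on a cart in front of the work surface, level with it; the furniture and walls round the work are solid. World frame = base frame: x ahead of the robot, y to its left, z up, the work surface at z = 0. Lengths are in m, angles in rad, forces in N, time in s.
With the tool pointing down it reaches from about 0.275 to 0.75 m from the base axis. Payload 10.2 kg.
Tool frame: the origin (TCP) lies midway between the tips of the shut fingers; the grasp point (between the pads) lies 19 mm behind it; z points along the fingers, x is the direction in which the jaws open and shut, and the axes are right-handed (so a half turn about z gives the same grasp; the last joint's range is limited). The gripper opens to 88 mm and grips with 3 to 60 N. Pads are 18 mm wide; open, the fingers measure 123 mm over their backs; the gripper's body (75 mm by 187 mm) begins 45 mm behind the grasp point.
Start: joints at [-1.492, 0.313, 1.498, -0, 1.331, -0.223], TCP at [0.156, -0.501, 0.239] pointing down, gripper open.
Joint ranges: [-2.94, 2.94], [-0.97, 2.17], [0.19, 2.56], [-1.23, 4.37], [0.02, 3.11], [-2.88, 2.88]. Speed limits (rad/s): [2.39, 2.39, 3.01, 3.14, 3.14, 3.14].

### API

Orientations are given as [roll, pitch, yaw] about the fixed x, y, z axes, in that order (R = Rz(yaw) Ry(pitch) Rx(roll)).
In Python, from cell import r, viewer gives the robot as it stands.
- The arm moves only by the shell command python3 -m creep 'ROWS' [FORCE]. ROWS is JSON, a list of rows, each an object of numbers: "tx", "ty", "tz": the shift along the tool's x, y, z in cm; "wx", "wy", "wz": the turn, a rotation vector about the tool's x, y, z in rad; "jaw": the closure, from 0 (fully open) to 1 (shut). In form: [{"tx": .., "ty": .., "tz": .., "wx": .., "wy": .., "wz": .., "jaw": ..}, ...]. A call has 1 to 12 rows; each row is the pose to reach, as a shift and turn from the pose measured when the call began, along the tool's axes at that moment; what a row does not reach only later rows make up. A row lasts 1/8 s, in which the tool goes at most 62.5 mm and 10.7 degrees, less where a joint would pass 70% of its speed; a pose out of reach is approached as far as the arm can. A call with a gripper value outside its range is refused whole. The fingers move at their own pace and stop on an object; FORCE is the grip in N (left out, the last holds). Time passes only in rows, so rows that repeat a pose let the fingers close. It gives the time, the measured TCP pose, the force and the opening at its end, in the units of the state.
- r.get_obs(): the state, without advancing time (a new reading comes with each control period).
- viewer.snapshot(name): name is "scene" or "top" or "wrist"; returns a dict with "image" (420x560x3 uint8, red, green, blue), "K" (3x3 intrinsics, pixels), "k1" (the pictures are not rectified: a ray, as slopes to the right and down, at radius r is drawn at 1 + k1 r^2 times it, then the intrinsics apply), "world_from_camera" (4x4, takes a point from camera to world coordinates). Camera axes: x right, y up, looking along -z (the intrinsics and any distortion apply to the point x, -y, -z); pixel columns grow to the right and rows downward; lengths in m; the calibration is good to about 2 mm. A picture is of the moment at which its call begins. There is no depth.
- r.close_job(): hands the job in, once; it reports no verdict.
The state is a dict: "clock": time; "joint_pos": joint angles; "qd": joint speeds; "joint_torque": joint torques, N m; "ee_pos": TCP position; "tcp_rot": TCP orientation; "ft_force": force on the tool from outside, world axes, zero at the start; "torque": the same for the moment, N m; "opening": finger opening in m.
Only numpy, scipy, OpenCV 4.12 (cv2) and the standard library are available. Lean on these libraries where they do the work, as an engineer would, in place of code of your own. Each camera call takes 0.05 s, during which the arm holds its last target.

### The job

The steel cup, the tape measure and the cold chisel have been left on each other's mats. Put each back in the middle of the mat cut for it: the cup upright on the round mat, the tape measure standing upright on the short oblong mat and lined up with its long side, the chisel lying lengthwise along the long strip mat. Use the empty square metal plate to set one of them down for the time being so that a mat comes free, and leave the torch nozzle and the welding magnet that lie by the mats where they are.

Things in the scene. Friction and masses are not known exactly. Their poses are not given: they have to be found in the camera images.
- steel_cup: open round cup of plain galvanised steel, 65 mm in diameter at the rim, tapering slightly to 55 mm at the foot, 64 mm high; empty, about 0.1 kg, stands upright on the wrong mat. Origin: centre of its underside; z up along its axis. Can be gripped from above across the outside of the rim.
- tape_measure: tape measure, yellow and black case standing on edge on the wrong mat, 0.25 kg; case 33 mm thick (its x), 69 mm long (its y, from -29 to +40 mm), 62 mm high, with a small steel tab at the -y end (to -40 mm). Origin: underside, z up. Grip from above across the 33 mm. (Another one, not part of the job, lies far left by a spray can.)
- cold_chisel: blue octagonal cold chisel lying flat on the wrong mat, 154 mm long along its y axis, at most 21 mm wide across its x and 16 mm high; about 0.17 kg. Origin: middle of its underside; z up. Grip from above across its width near the middle.
- round_mat: round black rubber mat, 104 mm in diameter, 6 mm thick, fixed on the bench: the cup's place. Origin: centre of its underside; z up (its top is at z = 6 mm).
- oblong_mat: short oblong black rubber mat, 115 mm long (along its y) by 70 mm wide (along its x), 6 mm thick, fixed: the tape measure's place. Origin: centre of its underside; z up.
- strip_mat: long narrow black rubber strip, 185 mm long (along its y) by 50 mm wide (along its x), 6 mm thick, fixed: the chisel's place. Origin: centre of its underside; z up.
- spare_plate: square plain metal plate, 120 x 120 mm, 6 mm thick, fixed, empty at the start: the free spot for parking. Origin: centre of its underside; z up.
- gas_nozzle: bystander: copper-coloured torch nozzle, a tube 66 mm long (along its y) and 25 mm in diameter, lying loose on the bench among the mats. Origin: middle of its underside. Leave it where it is.
- magnet_square: bystander: flat red and steel triangular welding magnet, 66 mm (its x) by 96 mm (its y), 17 mm high, lying loose on the bench to the right of the mats. Origin: middle of its underside. Leave it where it is.
Not all that is in view belongs to the job. There is more than one size of the tape_measure; the one meant has the size given above.

How it is judged:
By the outcome, as a careful person would: the job done as asked, in the order asked, and still so for the second after the job is handed in, with the robot touching nothing.
It also fails if it takes over 109 s, if anything falls off the work surface, if the arm or the gripper's body presses on something with over 40 N, if the wrist force passes 120 N, or if a joint passes its speed limit or range.

## Working session

There is one attempt and no reset: what is moved stays moved. The work goes in short steps, Python scripts to look and compute and a shell command to move; the robot and the scene stay as the last step left them, time stands still between calls to the robot, and variables do not carry over. Pictures are saved under pics/ and viewed, and the job is handed in when it is done.

```bash
ls; mkdir -p pics; cat > h.py <<'E'
import numpy as np, cv2
from cell import r, viewer
def snap(name, fn):
    s=viewer.snapshot(name); cv2.imwrite('pics/'+fn+'.png', cv2.cvtColor(s['image'],cv2.COLOR_RGB2BGR))
    np.savez('pics/'+fn+'.npz', **{k:np.array(v) for k,v in s.items()}); return s
def load(fn):
    return dict(np.load('pics/'+fn+'.npz'))
def rays(s,uv):
    K=s['K'];k1=float(s['k1']);T=s['world_from_camera']
    uv=np.atleast_2d(np.array(uv,float))
    d=cv2.undistortPoints(uv.reshape(-1,1,2),K,np.array([k1,0,0,0,0.])).reshape(-1,2)
    v=np.c_[d[:,0],-d[:,1],-np.ones(len(d))]@T[:3,:3].T
    return T[:3,3],v
def onz(s,uv,z):
    o,v=rays(s,uv); return o+v*((z-o[2])/v[:,2])[:,None]
def proj(s,P):
    T=s['world_from_camera'];p=(np.atleast_2d(P)-T[:3,3])@T[:3,:3]
    q=np.c_[p[:,0],-p[:,1]]/(-p[:,2:]); q=q*(1+float(s['k1'])*(q**2).sum(1))[:,None]
    return q@s['K'][:2,:2].T+s['K'][:2,2]
def tri(s1,uv1,s2,uv2):
    o1,v1=rays(s1,uv1);o2,v2=rays(s2,uv2);v1=v1[0]/np.linalg.norm(v1);v2=v2[0]/np.linalg.norm(v2)
    A=np.c_[v1,-v2];t=np.linalg.lstsq(A,o2-o1,rcond=None)[0]
    a=o1+t[0]*v1;b=o2+t[1]*v2;return (a+b)/2,np.linalg.norm(a-b)
E
python3 - <<'E'
from h import *
for n in ['scene','top','wrist']:
    s=snap(n,n+'0'); print(n,s['K'].tolist() if hasattr(s['K'],'tolist') else s['K'],s['k1'],np.round(s['world_from_camera'],3).tolist())
print(r.get_obs())
E
```

```text
pics
scene [[546.8776606481208, 0.0, 282.2675781064929], [0.0, 546.8776606481208, 211.65386173024328], [0.0, 0.0, 1.0]] -0.025670023456835847 [[-0.827, 0.256, -0.501, -0.126], [-0.562, -0.408, 0.72, 1.071], [-0.02, 0.877, 0.481, 0.706], [0.0, 0.0, 0.0, 1.0]]
top [[474.19200012669364, 0.0, 276.6424725925237], [0.0, 474.19200012669364, 204.39236740895032], [0.0, 0.0, 1.0]] -0.04365196203869993 [[0.016, 0.99, -0.142, 0.403], [-1.0, 0.014, -0.016, 0.072], [-0.014, 0.142, 0.99, 1.406], [0.0, 0.0, 0.0, 1.0]]
wrist [[309.5434534650505, 0.0, 278.42334902441706], [0.0, 309.5434534650505, 211.78136720183687], [0.0, 0.0, 1.0]] -0.05217579818301101 [[0.296, 0.912, 0.284, 0.23], [-0.955, 0.283, 0.088, -0.478], [-0.0, -0.298, 0.955, 0.384], [0.0, 0.0, 0.0, 1.0]]
{'clock': 0.15, 'joint_pos': array([-1.49239497e+00,  3.13320166e-01,  1.49820335e+00,  4.10696048e-06,
        1.33101719e+00, -2.23390348e-01]), 'qd': array([ 0.00113779, -0.0026276 , -0.00212446,  0.00210882, -0.00083368,
        0.00032376]), 'joint_torque': array([ 1.62615044e-03, -4.02300882e+01, -2.52316761e+01,  6.94470434e-02,
        3.44086136e-02, -7.49571336e-05]), 'ee_pos': array([ 0.15602707, -0.50110143,  0.2383155 ]), 'tcp_rot': array([-3.14137873e+00,  9.23618316e-04, -1.26900550e+00]), 'ft_force': array([0.18273859, 0.45687049, 0.04036366]), 'torque': array([ 0.01056057,  0.00657223, -0.0390333 ]), 'opening': 0.08804633493108877}
```

View pics/scene0.png

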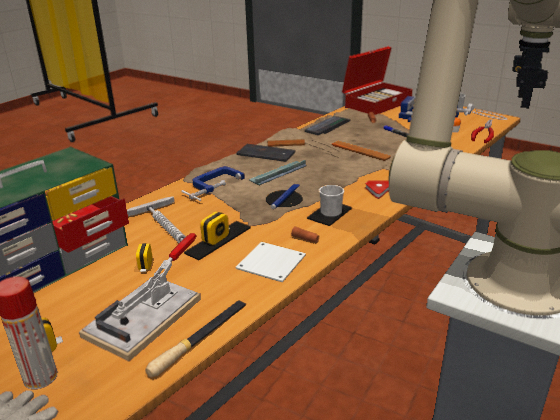

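View pics/top0.png

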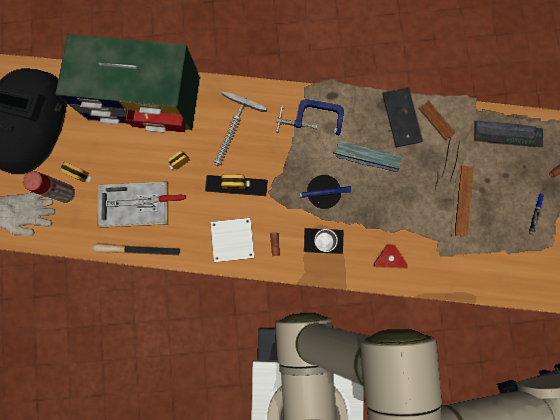

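View pics/wrist0.png

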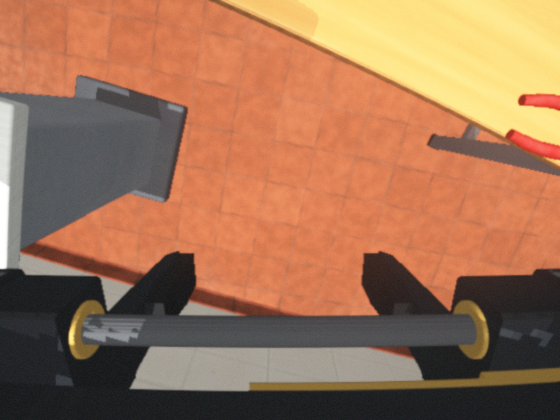

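```bash
python3 - <<'E'
from h import *
a=cv2.imread('pics/top0.png')[140:290,190:430]; cv2.imwrite('pics/c1.png',cv2.resize(a,None,fx=3.3,fy=3.3,interpolation=cv2.INTER_CUBIC))
a=cv2.imread('pics/scene0.png')[140:290,170:410]; cv2.imwrite('pics/c2.png',cv2.resize(a,None,fx=3.3,fy=3.3,interpolation=cv2.INTER_CUBIC))
s=load('top0')
for n,uv,z in [('tape',(233,184),.06),('small',(178,160),.0),('spray tape',(75,172),0),('strip',(237,185),.006),('round',(325,192),.006),('cup',(325,240),.064),('plate',(233,240),.006),('obl',(324,240),.006),('mag',(390,257),.01),('noz',(275,244),.012)]: print(n,onz(s,uv,z).round(3))
E
```

```text
tape [[0.654 0.221 0.06 ]]
small [[0.737 0.398 0.   ]]
spray tape [[0.697 0.715 0.   ]]
strip [[0.661 0.214 0.006]]
round [[ 0.643 -0.05   0.006]]
cup [[ 0.496 -0.045  0.064]]
plate [[0.496 0.222 0.006]]
obl [[ 0.5   -0.047  0.006]]
mag [[ 0.452 -0.24   0.01 ]]
noz [[0.485 0.097 0.012]]
```

View pics/c1.png

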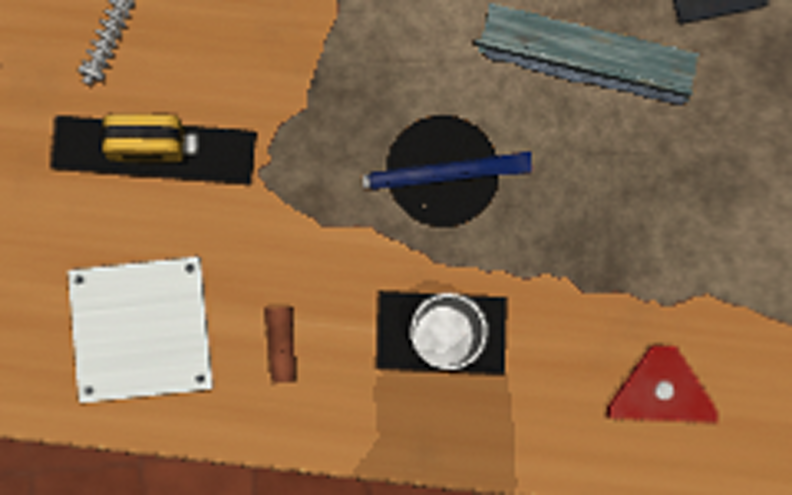

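View pics/c2.png

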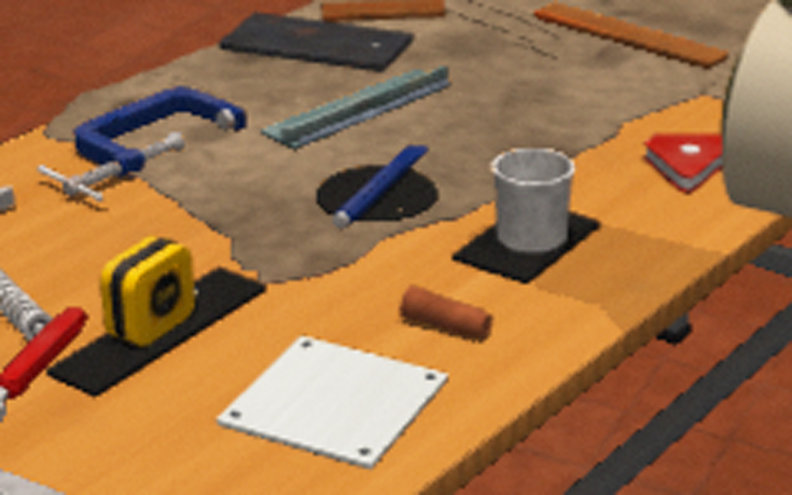

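```bash
cat >> h.py <<'E'
from scipy.spatial.transform import Rotation as Ro
def delta(p,yaw=None):
    o=r.get_obs();R=Ro.from_euler('xyz',o['tcp_rot'])
    t=R.inv().apply(np.array(p)-o['ee_pos'])*100
    w=(R.inv()*Ro.from_euler('xyz',[np.pi,0,yaw])).as_rotvec() if yaw is not None else np.zeros(3)
    print('t cm',t.round(2),'w',w.round(3),'| now',o['ee_pos'].round(4),o['tcp_rot'].round(4),'clk',round(o['clock'],2))
E
python3 - <<'E'
from h import *
delta([.57,-.1,.25],0.)
E
```

```text
t cm [-25.99 -51.45  -1.13] w [-1.000e-03  1.000e-03 -1.269e+00] | now [ 0.156  -0.5011  0.2383] [-3.1414e+00  9.0000e-04 -1.2690e+00] clk 0.15
```

```bash
python3 -m creep '[{"tx":-26,"ty":-51.4,"tz":-1.1,"wz":-1.269},{"tx":-26,"ty":-51.4,"tz":-1.1,"wz":-1.269},{"tx":-26,"ty":-51.4,"tz":-1.1,"wz":-1.269},{"tx":-26,"ty":-51.4,"tz":-1.1,"wz":-1.269},{"tx":-26,"ty":-51.4,"tz":-1.1,"wz":-1.269},{"tx":-26,"ty":-51.4,"tz":-1.1,"wz":-1.269},{"tx":-26,"ty":-51.4,"tz":-1.1,"wz":-1.269},{"tx":-26,"ty":-51.4,"tz":-1.1,"wz":-1.269},{"tx":-26,"ty":-51.4,"tz":-1.1,"wz":-1.269},{"tx":-26,"ty":-51.4,"tz":-1.1,"wz":-1.269},{"tx":-26,"ty":-51.4,"tz":-1.1,"wz":-1.269},{"tx":-26,"ty":-51.4,"tz":-1.1,"wz":-1.269}]'
python3 - <<'E'
from h import *
snap('wrist','w1'); delta([.57,.1,.25],0.)
E
```

```text
t cm [-45.09 -57.39  -1.12] w [-1.000e-03  1.000e-03 -1.269e+00] | now [ 0.156  -0.5011  0.2384] [-3.1414e+00  7.0000e-04 -1.2690e+00] clk 0.2$[0]: bad value
```

View pics/w1.png

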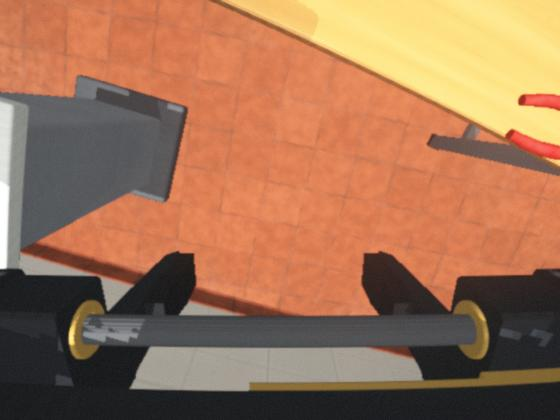

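The wrist picture is unchanged because the move was refused, perhaps because every key is needed. I'll try a single full row.

```bash
python3 -m creep '[{"tx":-3,"ty":-6,"tz":-1.1,"wx":0,"wy":0,"wz":-0.15,"jaw":0}]'
```

```text
clock: 0.32
ee_pos: [0.1994, -0.4591, 0.2475]
tcp_rot: [-3.141, 0.003, -1.12]
ft_force: [0.5, -0.2, 0.0]
opening: 0.0879
```

```bash
python3 -m creep '[{"tx":-23,"ty":-45,"tz":-1,"wx":0,"wy":0,"wz":-1.269,"jaw":0}]'; python3 -c "
from h import *
delta([.57,-.1,.25],0.)"
```

```text
clock: 0.45
ee_pos: [0.239, -0.4077, 0.2499]
tcp_rot: [-3.141, 0.0, -0.927]
ft_force: [0.6, -0.5, -0.7]
opening: 0.088
t cm [-4.740e+00 -4.495e+01  2.000e-02] w [-0.001 -0.    -0.927] | now [ 0.239  -0.4077  0.2499] [-3.1409e+00  2.0000e-04 -9.2700e-01] clk 0.45
```

Full rows are accepted, so I'll carry on.

```bash
python3 -m creep '[{"tx":-4.7,"ty":-45,"tz":0,"wx":0,"wy":0,"wz":-0.927,"jaw":0},{"tx":-4.7,"ty":-45,"tz":0,"wx":0,"wy":0,"wz":-0.927,"jaw":0},{"tx":-4.7,"ty":-45,"tz":0,"wx":0,"wy":0,"wz":-0.927,"jaw":0},{"tx":-4.7,"ty":-45,"tz":0,"wx":0,"wy":0,"wz":-0.927,"jaw":0},{"tx":-4.7,"ty":-45,"tz":0,"wx":0,"wy":0,"wz":-0.927,"jaw":0},{"tx":-4.7,"ty":-45,"tz":0,"wx":0,"wy":0,"wz":-0.927,"jaw":0},{"tx":-4.7,"ty":-45,"tz":0,"wx":0,"wy":0,"wz":-0.927,"jaw":0},{"tx":-4.7,"ty":-45,"tz":0,"wx":0,"wy":0,"wz":-0.927,"jaw":0},{"tx":-4.7,"ty":-45,"tz":0,"wx":0,"wy":0,"wz":-0.927,"jaw":0},{"tx":-4.7,"ty":-45,"tz":0,"wx":0,"wy":0,"wz":-0.927,"jaw":0}]'
python3 - <<'E'
from h import *
snap('wrist','w1'); delta([.57,.1,.25],0.)
E
```

```text
clock: 1.7
ee_pos: [0.5699, -0.1011, 0.2503]
tcp_rot: [-3.141, -0.0, -0.001]
ft_force: [-0.2, -0.1, 0.1]
opening: 0.0881
t cm [ -0.03 -20.12   0.06] w [-0.    -0.    -0.002] | now [ 0.5699 -0.1012  0.2505] [-3.1412e+00 -3.0000e-04 -1.7000e-03] clk 1.75
```

View pics/w1.png

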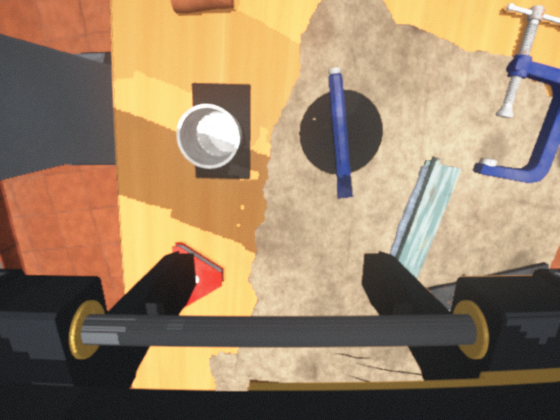

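```bash
python3 -m creep '[{"tx":0,"ty":-6,"tz":0,"wx":0,"wy":0,"wz":0,"jaw":0},{"tx":0,"ty":-10,"tz":0,"wx":0,"wy":0,"wz":0,"jaw":0},{"tx":0,"ty":-10,"tz":0,"wx":0,"wy":0,"wz":0,"jaw":0}]'
python3 -c "
from h import *
snap('wrist','w2')"
python3 -m creep '[{"tx":0,"ty":-6,"tz":0,"wx":0,"wy":0,"wz":0,"jaw":0},{"tx":0,"ty":-12,"tz":0,"wx":0,"wy":0,"wz":0,"jaw":0},{"tx":0,"ty":-15,"tz":0,"wx":0,"wy":0,"wz":0,"jaw":0},{"tx":0,"ty":-15,"tz":0,"wx":0,"wy":0,"wz":0,"jaw":0}]'
python3 -c "
from h import *
snap('wrist','w3')"
```

```text
clock: 2.12
ee_pos: [0.5696, -0.0003, 0.251]
tcp_rot: [-3.141, -0.001, -0.0]
ft_force: [-0.2, -1.6, -0.5]
opening: 0.0882
clock: 2.68
ee_pos: [0.5701, 0.1482, 0.2508]
tcp_rot: [3.141, -0.001, -0.001]
ft_force: [-1.3, -0.0, 0.1]
opening: 0.0884
```

View pics/w2.png

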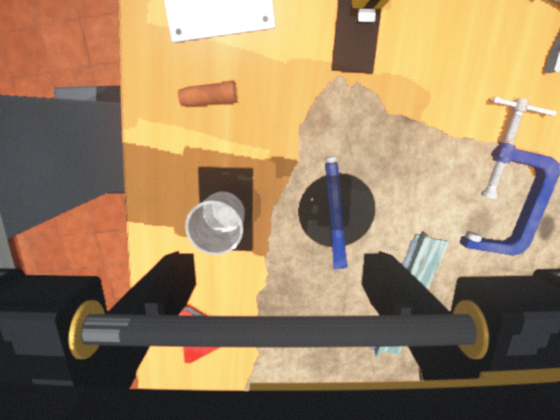

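View pics/w3.png

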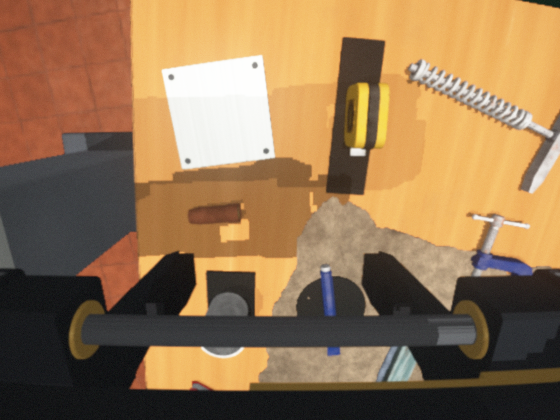

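```bash
cat > m.py <<'E'
from h import *
def mask(s,f,box):
    im=s['image'].astype(int); m=f(im[...,0],im[...,1],im[...,2]).astype(np.uint8)*255
    b=np.zeros_like(m); x0,y0,x1,y1=box; b[y0:y1,x0:x1]=m[y0:y1,x0:x1]
    n,l,st,_=cv2.connectedComponentsWithStats(b)
    if n<2: return b
    k=1+np.argmax(st[1:,4]); return ((l==k)*255).astype(np.uint8)
def hull(m):
    c,_=cv2.findContours(m,cv2.RETR_EXTERNAL,cv2.CHAIN_APPROX_NONE); return cv2.convexHull(max(c,key=len)).reshape(-1,2).astype(float)
dark=lambda R,G,B:(np.maximum(np.maximum(R,G),B)<50)
white=lambda R,G,B:(np.minimum(np.minimum(R,G),B)>120)
blue=lambda R,G,B:(B>R+30)&(B>G+25)
yel=lambda R,G,B:(R>120)&(G>100)&(B<70)
def rect(s,h,z):
    # hull px -> plane -> min area rect; undo half-pixel shrink
    P=onz(s,h,z)[:,:2].astype(np.float32); (c,wh,a)=cv2.minAreaRect(P*1000); return np.array(c)/1000,np.array(wh),a
def circ(P):
    A=np.c_[2*P,np.ones(len(P))];x=np.linalg.lstsq(A,(P**2).sum(1),rcond=None)[0];return x[:2],np.sqrt(x[2]+x[:2]@x[:2])
E
python3 - <<'E'
from m import *
W={k:load(k) for k in ['w1','w2','w3','top0','scene0']}
J=[('round','w1',dark,(295,80,390,180),.006),('round','w2',dark,(290,165,385,255),.006),('round','top0',dark,(300,165,350,215),.006),
('obl','w1',dark,(185,75,256,190),.006),('obl','top0',dark,(295,220,350,262),.006),
('strip','w3',dark,(315,30,390,200),.006),('strip','top0',dark,(200,165,272,200),.006),
('plate','w3',white,(150,45,290,180),.006),('plate','top0',white,(205,210,262,268),.006),
('chis','w1',blue,(310,60,370,205),.01),('chis','w2',blue,(315,150,360,275),.01),('chis','top0',blue,(290,180,360,205),.01),
('tapeY','w3',yel,(330,70,400,160),.06)]
vis={k:cv2.cvtColor(W[k]['image'],cv2.COLOR_RGB2BGR) for k in W}
for n,k,f,b,z in J:
    m=mask(W[k],f,b);h=hull(m)
    cv2.polylines(vis[k],[h.astype(int)],True,(0,255,0) if n!='chis' else (0,0,255))
    c,wh,a=rect(W[k],h,z); print(n,k,m.astype(bool).sum(),'rect',c.round(4),wh.round(1),round(a,1),end=' ')
    if n=='round': c,R=circ(onz(W[k],h,z)[:,:2]);print('circ',c.round(4),round(R*1000,1),end='')
    print()
for k in ['w1','w3']: cv2.imwrite(f'pics/v_{k}.png',vis[k])
E
```

```text
Traceback (most recent call last):
  File "m.py", line 9, in hull
    c,_=cv2.findContours(m,cv2.RETR_EXTERNAL,cv2.CHAIN_APPROX_NONE); return cv2.convexHull(max(c,key=len)).reshape(-1,2).astype(float)
                                                                                           ~~~^^^^^^^^^^^
ValueError: max() iterable argument is empty
```

```bash
python3 - <<'E'
from m import *
s=load('w1');i=s['image'];print(i.dtype,i.shape,i.max(),i[131,365],i[131,341],i[90,200],i[400,100], i[136,209])
t=load('top0')['image'];print(t[192,340],t[205,325],t[228,310])
t=load('w3')['image'];print(t[55,360],t[112,220],t[110,385],t[270,335])
E
```

```text
uint8 (420, 560, 3) 255 [70 69 63] [ 89 105 172] [105  82  65] [27 29 30] [229 227 224]
[23 36 81] [27 26 25] [65 45 27]
[76 58 47] [247 248 245] [247 222  88] [166 141 114]
```

```bash
cat >> m.py <<'E'
darkw=lambda R,G,B:(R<92)&(B>R-35)&(B<R+25)
blue=lambda R,G,B:(B>R+35)&(B>G+20)
yel=lambda R,G,B:(R>150)&(G>120)&(B<G-70)
E
cat > j.py <<'E'
from m import *
W={k:load(k) for k in ['w1','w2','w3','top0','scene0']}
J=[('round','w1',darkw,(295,80,390,180),.006),('round','w2',darkw,(290,165,385,255),.006),('round','top0',dark,(300,165,350,215),.006),
('obl','w1',darkw,(185,75,256,190),.006),('obl','w2',darkw,(190,155,262,255),.006),('obl','top0',dark,(295,220,350,262),.006),
('strip','w3',darkw,(315,30,390,200),.006),('strip','top0',dark,(200,165,272,200),.006),
('plate','w3',white,(150,45,290,180),.006),('plate','top0',white,(205,210,262,268),.006),
('chis','w1',blue,(310,60,370,205),.01),('chis','w2',blue,(315,150,360,275),.01),('chis','top0',blue,(290,180,360,205),.01),
('tapeY','w3',yel,(330,75,392,155),.06)]
vis={k:cv2.cvtColor(W[k]['image'],cv2.COLOR_RGB2BGR) for k in W}
for n,k,f,b,z in J:
    m=mask(W[k],f,b)
    if not m.any(): print(n,k,'empty'); continue
    h=hull(m)
    cv2.polylines(vis[k],[h.astype(int)],True,(0,255,0) if n!='chis' else (0,0,255))
    c,wh,a=rect(W[k],h,z); print(n,k,m.astype(bool).sum(),'rect',c.round(4),wh.round(1),round(a,1),end=' ')
    if n=='round': c,R=circ(onz(W[k],h,z)[:,:2]);print('circ',c.round(4),round(R*1000,1),end='')
    print()
for k in vis: cv2.imwrite(f'pics/v_{k}.png',vis[k])
E
python3 j.py
```

```text
round w1 2136 rect [ 0.6757 -0.0406] [42.3 97. ] 7.7 circ [ 0.6521 -0.0427] 46.0
round w2 1764 rect [ 0.6742 -0.0395] [42.7 97.8] 9.0 circ [ 0.653  -0.0424] 44.9
round top0 378 rect [ 0.6736 -0.0426] [43.9 99.3] 8.0 circ [ 0.6522 -0.0442] 45.5
obl w1 852 rect [ 0.499  -0.0701] [57.2 67.4] 89.7 
obl w2 1716 rect [ 0.5004 -0.0427] [110.4  66.9] 88.4 
obl top0 442 rect [ 0.4981 -0.0453] [112.1  68.2] 87.7 
strip w3 3961 rect [0.665  0.2198] [181.2  52.3] 85.9 
strip top0 732 rect [0.6609 0.2167] [182.5  49.4] 86.2 
plate w3 11185 rect [0.5086 0.2352] [145.  136.4] 8.2 
plate top0 1605 rect [0.4974 0.2255] [119.2 119.1] 7.0 
chis w1 1551 rect [ 0.6464 -0.0499] [ 17.6 148.2] 7.5 
chis w2 905 rect [ 0.6485 -0.0644] [ 18.2 123.9] 6.6 
chis top0 240 rect [ 0.6434 -0.0536] [ 17.2 145.1] 8.5 
tapeY w3 1114 rect [0.6787 0.2254] [21.9 81. ] 4.7
```

View pics/v_w1.png

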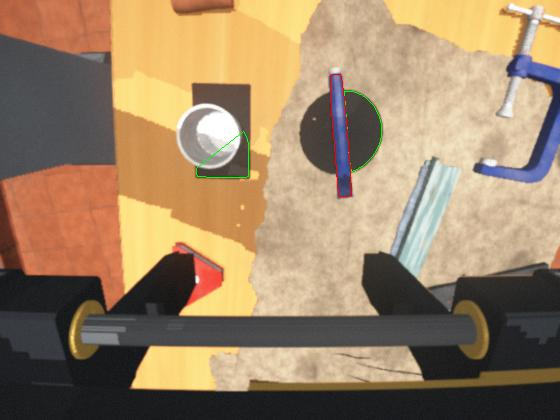

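View pics/v_w3.png

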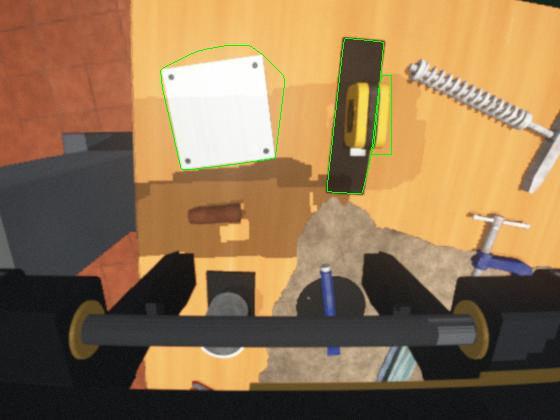

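```bash
cat >> m.py <<'E'
def mask(s,f,box,amin=60):
    im=s['image'].astype(int); m=f(im[...,0],im[...,1],im[...,2]).astype(np.uint8)*255
    b=np.zeros_like(m); x0,y0,x1,y1=box; b[y0:y1,x0:x1]=m[y0:y1,x0:x1]
    n,l,st,_=cv2.connectedComponentsWithStats(b,connectivity=4)
    return (np.isin(l,[i for i in range(1,n) if st[i,4]>=amin])*255).astype(np.uint8)
def hull(m):
    # pixel-square hull: add half-pixel corners so that the outline is not shrunk
    v,u=np.nonzero(m); P=np.r_[[np.c_[u+a,v+b] for a in(-.5,.5) for b in(-.5,.5)]].reshape(-1,2).astype(np.float32)
    return cv2.convexHull(P).reshape(-1,2).astype(float)
white=lambda R,G,B:(np.minimum(np.minimum(R,G),B)>120)&(R-B<35)
E
python3 j.py
```

```text
round w1 4113 rect [ 0.6469 -0.0444] [101.   99.4] 5.0 circ [ 0.6471 -0.0442] 50.7
round w2 3365 rect [ 0.6463 -0.0434] [99.8 99.1] 4.5 circ [ 0.6468 -0.0436] 50.7
round top0 731 rect [ 0.645  -0.0455] [103.2 102. ] 0.8 circ [ 0.6454 -0.0462] 52.7
obl w1 850 rect [ 0.499  -0.0701] [58.4 68.7] 89.7 
obl w2 1704 rect [ 0.5004 -0.0427] [111.8  68.2] 88.4 
obl top0 442 rect [ 0.4981 -0.0453] [115.1  71.3] 87.7 
strip w3 3959 rect [0.665  0.2197] [182.4  53.7] 85.8 
strip top0 724 rect [0.6609 0.2168] [185.8  52.7] 86.2 
plate w3 10002 rect [0.4994 0.2272] [120.7 121.3] 6.8 
plate top0 1595 rect [0.4974 0.2252] [122.2 121.8] 6.9 
chis w1 1548 rect [ 0.6464 -0.05  ] [ 18.9 149.6] 7.5 
chis w2 1049 rect [ 0.6469 -0.0525] [ 19.7 149.7] 6.7 
chis top0 240 rect [ 0.6434 -0.0536] [ 20.6 148.5] 8.5 
tapeY w3 2059 rect [0.658  0.2256] [67.6 83.2] 2.4
```

```bash
python3 - <<'E'
import cv2,numpy as np
a=[cv2.resize(cv2.imread(f'pics/v_{k}.png')[y0:y0+150,x0:x0+200],None,fx=2,fy=2,interpolation=cv2.INTER_NEAREST) for k,x0,y0 in [('w1',180,70),('w2',180,140),('w3',160,30),('w3',240,50)]]
cv2.imwrite('pics/v4.png',np.vstack([np.hstack(a[:2]),np.hstack(a[2:])]))
E
```

```text
(no output)
```

View pics/v4.png

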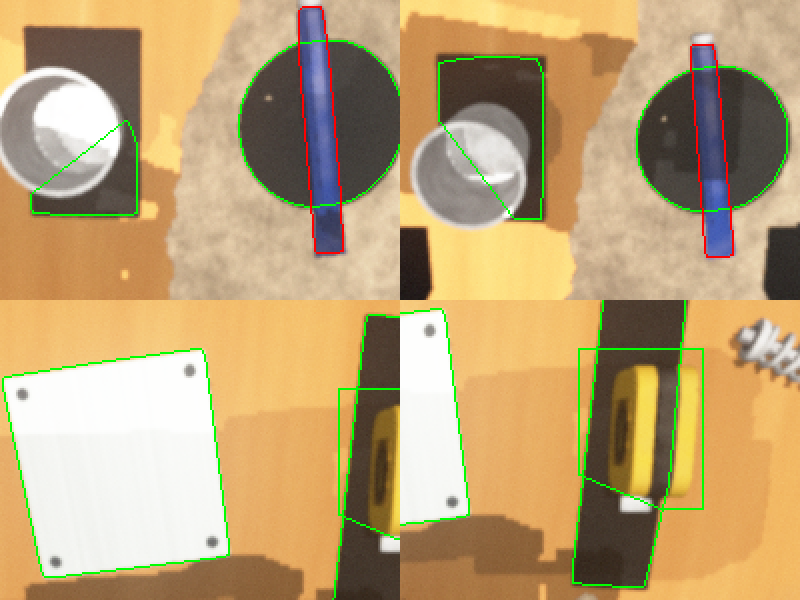

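```bash
python3 - <<'E'
from m import *
W={k:load(k) for k in ['w1','w2','w3','top0','scene0']}
print('rim w1w2',tri(W['w1'],(209,135.7),W['w2'],(214.5,227)))
print('rim w1top',tri(W['w1'],(209,135.7),W['top0'],(326,240.5)))
for k,uv in [('w1',(209,135.7)),('w2',(214.5,227)),('top0',(326,240.5))]: print(onz(W[k],uv,.07).round(4))
a=onz(W['w1'],[(177,135.7),(241,135.7),(209,103.5),(209,168)],.07);print('diam',a[1]-a[0],a[2]-a[3])
# round mat centre height, w1/w2/top
c={}
for k,f,b in [('w1',darkw,(295,80,390,180)),('w2',darkw,(290,165,385,255)),('top0',dark,(300,165,350,215))]:
    c[k]=np.array(cv2.fitEllipse(hull(mask(W[k],f,b)).astype(np.float32))[0])
print('round',tri(W['w1'],c['w1'],W['w2'],c['w2']),tri(W['w1'],c['w1'],W['top0'],c['top0']))
# plate corners w3 / top ; chisel w1/w2
def corners(h): return cv2.boxPoints(cv2.minAreaRect(h.astype(np.float32)))
for n,a,fa,ba,b,fb,bb in [('plate','w3',white,(150,45,290,180),'top0',white,(205,210,262,268)),('chis','w1',blue,(310,60,370,205),'w2',blue,(315,150,360,275))]:
    A=corners(hull(mask(W[a],fa,ba))).mean(0);B=corners(hull(mask(W[b],fb,bb))).mean(0);print(n,tri(W[a],A,W[b],B))
E
```

```text
rim w1w2 (array([ 0.498124  , -0.04327608,  0.06808706]), np.float64(0.0007862829865223394))
rim w1top (array([ 0.49521543, -0.04639393,  0.05434521]), np.float64(0.004640363736738186))
[[ 0.4989 -0.0432  0.07  ]]
[[ 0.4981 -0.0426  0.07  ]]
[[ 0.4939 -0.0473  0.07  ]]
diam [ 0.06634757 -0.00056566  0.        ] [0.00416422 0.06515282 0.        ]
round (array([ 0.64733266, -0.04266065,  0.00291664]), np.float64(0.0003193594747968977)) (array([ 0.62849826, -0.03807636,  0.10131477]), np.float64(0.0004182897829966687))
plate (array([ 0.49716395,  0.22782895, -0.0037311 ]), np.float64(0.0028897373206547795))
chis (array([ 0.64412438, -0.04581492,  0.01836159]), np.float64(0.00023851336910195984))
```

```bash
python3 -c "
from h import *
delta([.497,-.045,.12],0.)"
python3 -m creep '[{"tx":-2,"ty":5.5,"tz":1,"wx":0,"wy":0,"wz":0,"jaw":0},{"tx":-4,"ty":11,"tz":4,"wx":0,"wy":0,"wz":0,"jaw":0},{"tx":-6,"ty":16,"tz":8,"wx":0,"wy":0,"wz":0,"jaw":0},{"tx":-7.3,"ty":19.3,"tz":12,"wx":0,"wy":0,"wz":0,"jaw":0},{"tx":-7.3,"ty":19.3,"tz":13,"wx":0,"wy":0,"wz":0,"jaw":0},{"tx":-7.3,"ty":19.3,"tz":13,"wx":0,"wy":0,"wz":0,"jaw":0}]'
python3 -c "
from h import *
snap('wrist','w4');delta([.497,-.045,.041],0.)"
```

```text
t cm [-7.29 19.22 13.08] w [ 0.    -0.001 -0.002] | now [0.5702 0.1471 0.2508] [ 3.1411e+00 -7.0000e-04 -2.1000e-03] clk 2.73
clock: 3.48
ee_pos: [0.497, -0.0468, 0.1211]
tcp_rot: [3.141, -0.001, -0.004]
ft_force: [-0.6, -0.5, 0.2]
opening: 0.0883
t cm [-0.07 -0.14  8.07] w [ 0.001 -0.002 -0.003] | now [ 0.4975 -0.0463  0.1217] [ 3.1407e+00 -2.1000e-03 -2.7000e-03] clk 3.52
```

View pics/w4.png

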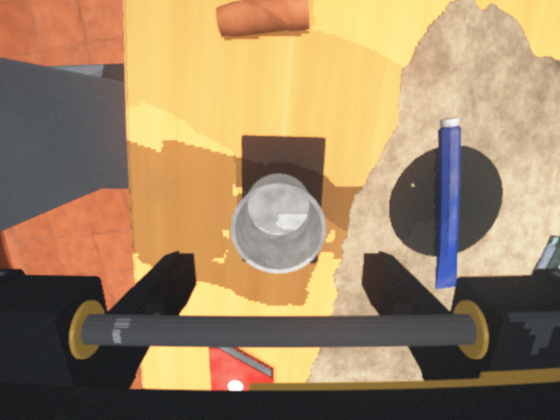

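```bash
python3 - <<'E'
from m import *
s=load('w4');print(onz(s,[(279,223),(233,223),(326,223)],.07).round(4)); print(proj(s,[[.497,-.045,.102],[.497,-.045,.07]]))
o,l=rays(s,[(279,223)])
h=hull(mask(s,darkw,(385,140,505,255)));print(circ(onz(s,h,.006)[:,:2]))
E
python3 -m creep '[{"tx":-0.1,"ty":-0.2,"tz":3,"wx":0,"wy":0,"wz":0,"jaw":0},{"tx":-0.1,"ty":-0.2,"tz":6,"wx":0,"wy":0,"wz":0,"jaw":0},{"tx":-0.1,"ty":-0.2,"tz":8,"wx":0,"wy":0,"wz":0,"jaw":0},{"tx":-0.1,"ty":-0.2,"tz":8,"wx":0,"wy":0,"wz":0,"jaw":0},{"tx":-0.1,"ty":-0.2,"tz":8,"wx":0,"wy":0,"wz":0,"jaw":0.3},{"tx":-0.1,"ty":-0.2,"tz":8,"wx":0,"wy":0,"wz":0,"jaw":0.4},{"tx":-0.1,"ty":-0.2,"tz":8,"wx":0,"wy":0,"wz":0,"jaw":0.4},{"tx":-0.1,"ty":-0.2,"tz":8,"wx":0,"wy":0,"wz":0,"jaw":0.4},{"tx":-0.1,"ty":-0.2,"tz":8,"wx":0,"wy":0,"wz":0,"jaw":0.4}]' 20
python3 -c "
from h import *
snap('wrist','w5');delta([.497,-.045,.16],0.)"
```

```text
[[ 0.498  -0.0389  0.07  ]
 [ 0.467  -0.0387  0.07  ]
 [ 0.5297 -0.039   0.07  ]]
[[277.45434197 251.2785191 ]
 [277.60589379 231.52207723]]
(array([ 0.646085  , -0.04295298]), np.float64(0.05133182907869199))
clock: 4.65
ee_pos: [0.4971, -0.0445, 0.0425]
tcp_rot: [3.14, -0.004, -0.003]
ft_force: [-1.4, 0.7, 6.4]
opening: 0.0624
t cm [  0.03   0.07 -11.75] w [ 0.001 -0.003 -0.003] | now [ 0.4971 -0.0445  0.0425] [ 3.1403e+00 -3.4000e-03 -2.7000e-03] clk 4.7
```

View pics/w5.png

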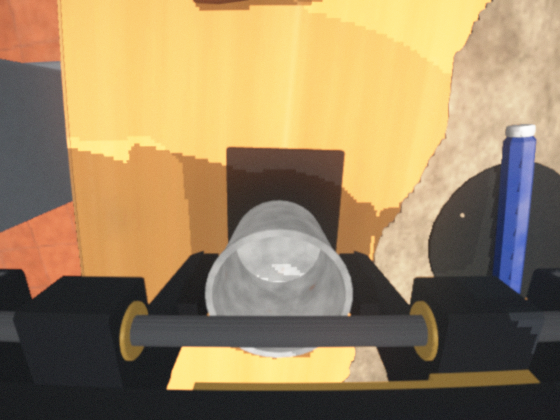

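```bash
python3 -m creep '[{"tx":0,"ty":0,"tz":-3,"wx":0,"wy":0,"wz":0,"jaw":0.4},{"tx":0,"ty":0,"tz":-7,"wx":0,"wy":0,"wz":0,"jaw":0.4},{"tx":0,"ty":-3,"tz":-9,"wx":0,"wy":0,"wz":0,"jaw":0.4},{"tx":0,"ty":-8,"tz":-10,"wx":0,"wy":0,"wz":0,"jaw":0.4},{"tx":0,"ty":-13,"tz":-10,"wx":0,"wy":0,"wz":0,"jaw":0.4},{"tx":0,"ty":-18,"tz":-10,"wx":0,"wy":0,"wz":0,"jaw":0.4},{"tx":0,"ty":-23,"tz":-10,"wx":0,"wy":0,"wz":0,"jaw":0.4},{"tx":0.1,"ty":-26,"tz":-10,"wx":0,"wy":0,"wz":0,"jaw":0.4},{"tx":0.1,"ty":-27.1,"tz":-10,"wx":0,"wy":0,"wz":0,"jaw":0.4},{"tx":0.1,"ty":-27.1,"tz":-10,"wx":0,"wy":0,"wz":0,"jaw":0.4}]'
python3 -c "
from h import *
snap('wrist','w6');snap('scene','s6');delta([.4985,.2262,.0425],0.)"
```

```text
clock: 5.95
ee_pos: [0.4984, 0.2264, 0.142]
tcp_rot: [3.14, -0.003, -0.002]
ft_force: [1.2, 0.7, -1.2]
opening: 0.062
t cm [-0.04 -0.08  9.95] w [ 0.002 -0.003 -0.004] | now [0.4986 0.2256 0.142 ] [ 3.1399e+00 -3.1000e-03 -3.7000e-03] clk 6.05
```

View pics/w6.png

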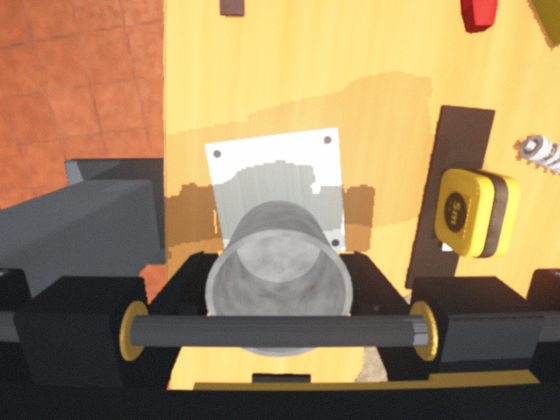

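View pics/s6.png

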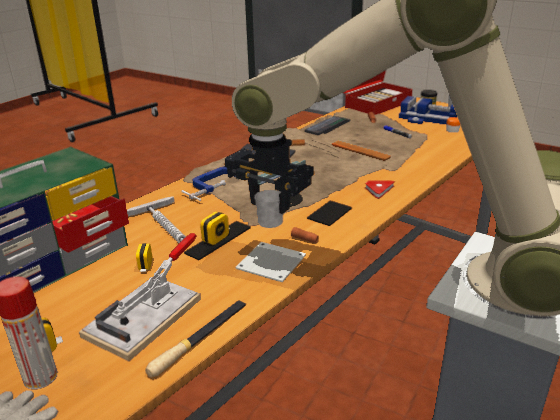

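```bash
python3 -m creep '[{"tx":0,"ty":0,"tz":4,"wx":0,"wy":0,"wz":0,"jaw":0.4},{"tx":0,"ty":0,"tz":8,"wx":0,"wy":0,"wz":0,"jaw":0.4},{"tx":0,"ty":0,"tz":9.4,"wx":0,"wy":0,"wz":0,"jaw":0.4},{"tx":0,"ty":0,"tz":9.8,"wx":0,"wy":0,"wz":0,"jaw":0.4},{"tx":0,"ty":0,"tz":9.8,"wx":0,"wy":0,"wz":0,"jaw":0.4}]'
python3 -c "
from h import *
snap('wrist','w7');delta([.4985,.2262,.0425],0.)"
```

```text
clock: 6.68
ee_pos: [0.4996, 0.2254, 0.0451]
tcp_rot: [3.14, -0.005, -0.004]
ft_force: [-0.3, -0.4, -1.4]
opening: 0.0625
t cm [-0.12 -0.07  0.28] w [ 0.001 -0.005 -0.004] | now [0.4997 0.2255 0.0453] [ 3.1404 -0.0052 -0.0038] clk 6.72
```

```bash
python3 -m creep '[{"tx":0,"ty":0,"tz":0.2,"wx":0,"wy":0,"wz":0,"jaw":0.4},{"tx":0,"ty":0,"tz":0.28,"wx":0,"wy":0,"wz":0,"jaw":0.4},{"tx":0,"ty":0,"tz":0.28,"wx":0,"wy":0,"wz":0,"jaw":0.4}]'
```

```text
clock: 7.1
ee_pos: [0.4997, 0.2255, 0.0426]
tcp_rot: [3.14, -0.005, -0.004]
ft_force: [-0.2, -0.9, -1.2]
opening: 0.0623
```

```bash
python3 -m creep '[{"tx":0,"ty":0,"tz":0.1,"wx":0,"wy":0,"wz":0,"jaw":0.4},{"tx":0,"ty":0,"tz":0.15,"wx":0,"wy":0,"wz":0,"jaw":0.4},{"tx":0,"ty":0,"tz":0.15,"wx":0,"wy":0,"wz":0,"jaw":0.4}]'
```

```text
clock: 7.48
ee_pos: [0.4998, 0.2256, 0.0424]
tcp_rot: [3.14, -0.006, -0.004]
ft_force: [-5.3, -1.3, 12.7]
opening: 0.0627
```

```bash
python3 -m creep '[{"tx":0,"ty":0,"tz":0,"wx":0,"wy":0,"wz":0,"jaw":0.1},{"tx":0,"ty":0,"tz":0,"wx":0,"wy":0,"wz":0,"jaw":0},{"tx":0,"ty":0,"tz":0,"wx":0,"wy":0,"wz":0,"jaw":0},{"tx":0,"ty":0,"tz":-3,"wx":0,"wy":0,"wz":0,"jaw":0},{"tx":0,"ty":0,"tz":-8,"wx":0,"wy":0,"wz":0,"jaw":0},{"tx":2,"ty":1,"tz":-13,"wx":0,"wy":0,"wz":0,"jaw":0},{"tx":7,"ty":3,"tz":-15.5,"wx":0,"wy":0,"wz":0,"jaw":0},{"tx":12,"ty":5,"tz":-15.5,"wx":0,"wy":0,"wz":0,"jaw":0},{"tx":16,"ty":6,"tz":-15.5,"wx":0,"wy":0,"wz":0,"jaw":0},{"tx":16,"ty":6,"tz":-15.5,"wx":0,"wy":0,"wz":0,"jaw":0},{"tx":16,"ty":6,"tz":-15.5,"wx":0,"wy":0,"wz":0,"jaw":0}]'
python3 -c "
from h import *
snap('wrist','w8');snap('top','top8');delta([.66,.22,.12],0.)"
```

```text
clock: 8.85
ee_pos: [0.6581, 0.1655, 0.1981]
tcp_rot: [3.141, -0.005, -0.003]
ft_force: [-0.1, 0.9, -0.3]
opening: 0.0881
t cm [ 0.15 -5.43  7.87] w [ 0.001 -0.006 -0.003] | now [0.6579 0.1658 0.1988] [ 3.1406e+00 -5.9000e-03 -2.7000e-03] clk 8.95
```

View pics/w8.png

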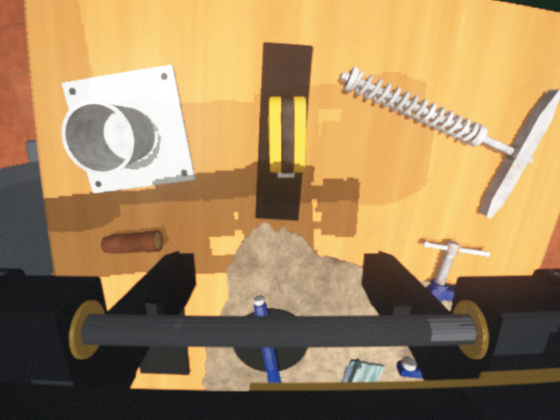

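View pics/top8.png

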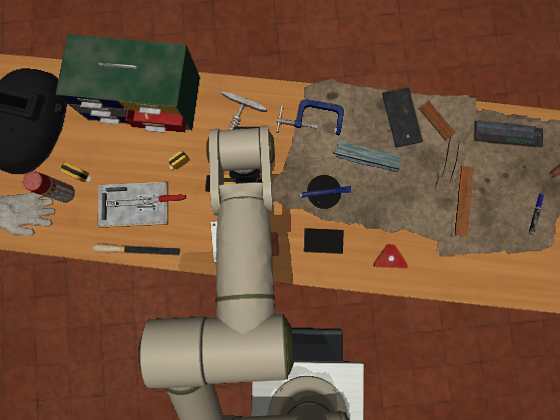

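```bash
python3 - <<'E'
from m import *
s=load('w8');t=load('top8')
cv2.imwrite('pics/c8.png',cv2.resize(cv2.cvtColor(s['image'],cv2.COLOR_RGB2BGR)[30:230,190:390],None,fx=3,fy=3,interpolation=cv2.INTER_CUBIC))
m=mask(t,dark,(298,222,350,260));h=hull(m);print('obl top',rect(t,h,.006))
h=hull(mask(s,darkw,(240,35,320,225)));print('strip w8',rect(s,h,.006))
E
```

```text
obl top (array([ 0.49871436, -0.04510203]), array([115.0718689 ,  71.01888275]), 88.19566345214844)
strip w8 (array([0.65873499, 0.15692241]), array([55.45537949, 48.53843307]), 86.10462188720703)
```

View pics/c8.png

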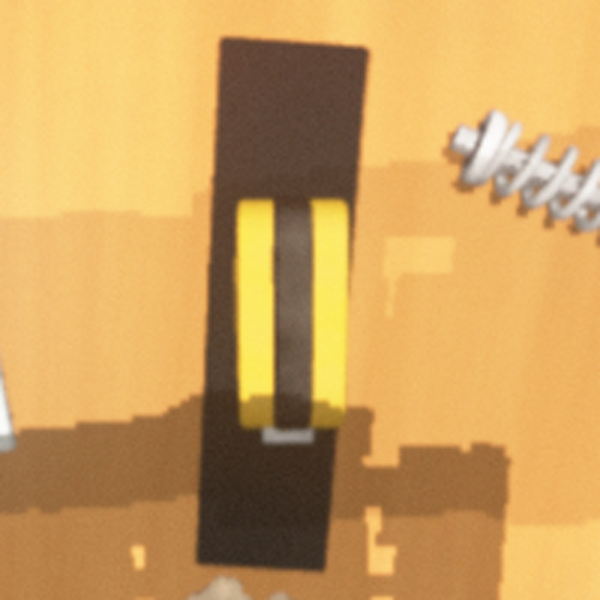

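```bash
python3 - <<'E'
from m import *
s=load('w8');w3=load('w3');w6=load('w6');t0=load('top0')
st=onz(s,[(263.7,42.7),(312.7,46.3),(298.3,220),(256,217)],.006);print('strip',st.mean(0).round(4),[round(np.linalg.norm(st[i]-st[(i+1)%4])*1e3,1) for i in range(4)]); d=(st[0]+st[1]-st[2]-st[3]);print('yaw',np.arctan2(-d[0],d[1]))
tp=onz(s,[(269.3,96.3),(306,96.3),(304.7,172.7),(270,172.7)],.068);print('tape',tp.round(4)[:,:2].tolist(),tp.mean(0).round(4))
d=(tp[0]+tp[1]-tp[2]-tp[3]);print('yaw',np.arctan2(-d[0],d[1]))
# height from right/left top edge in w3: top corner near tab, yellow right BR ~ w3 view
cv2.imwrite('pics/c3.png',cv2.resize(cv2.cvtColor(w3['image'],cv2.COLOR_RGB2BGR)[60:180,310:410],None,fx=5,fy=5,interpolation=cv2.INTER_CUBIC))
print('w3 pred',proj(w3,tp).round(1).tolist())
print('top pred',proj(t0,np.r_[tp]).round(1).tolist())
E
```

```text
strip [0.6638 0.22   0.006 ] [np.float64(48.7), np.float64(182.5), np.float64(48.8), np.float64(182.0)]
yaw -0.06597995409881069
tape [[0.6519, 0.2585], [0.6828, 0.2584], [0.6829, 0.1933], [0.6517, 0.1935]] [0.6674 0.2259 0.068 ]
yaw -0.0007189673756955967
w3 pred [[360.0, 81.6], [390.7, 82.0], [385.0, 147.8], [355.6, 147.5]]
top pred [[219.5, 184.0], [219.9, 173.5], [242.4, 173.7], [242.1, 184.4]]
```

View pics/c3.png

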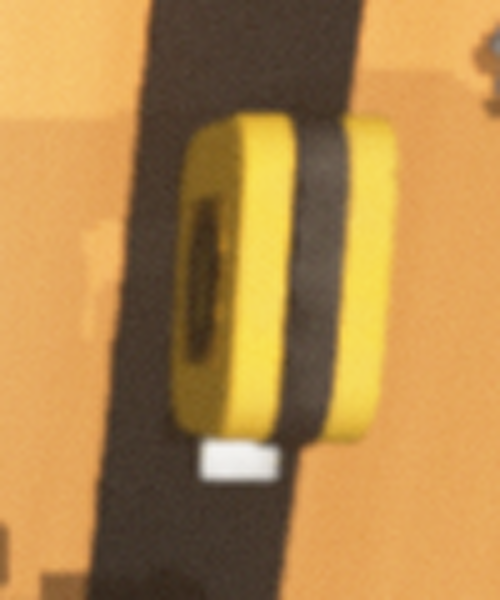

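```bash
python3 -m creep '[{"tx":0.5,"ty":-3,"tz":1,"wx":0,"wy":0.005,"wz":0,"jaw":0.3},{"tx":0.85,"ty":-5.8,"tz":4,"wx":0,"wy":0.005,"wz":0,"jaw":0.3},{"tx":0.85,"ty":-5.8,"tz":8,"wx":0,"wy":0.005,"wz":0,"jaw":0.3},{"tx":0.85,"ty":-5.8,"tz":10,"wx":0,"wy":0.005,"wz":0,"jaw":0.3},{"tx":0.85,"ty":-5.8,"tz":10,"wx":0,"wy":0.005,"wz":0,"jaw":0.3}]'
python3 -c "
from h import *
snap('wrist','w9');delta([.6665,.224,.026],0.)"
```

```text
clock: 9.57
ee_pos: [0.666, 0.224, 0.0978]
tcp_rot: [3.14, -0.008, -0.002]
ft_force: [0.0, -0.5, 1.3]
opening: 0.0616
t cm [-0.12 -0.    7.35] w [ 0.001 -0.011 -0.002] | now [0.6668 0.224  0.0995] [ 3.1406e+00 -1.1100e-02 -2.2000e-03] clk 9.62
```

View pics/w9.png

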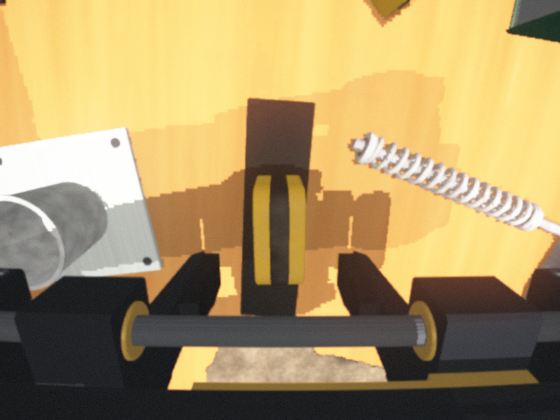

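```bash
python3 -m creep '[{"tx":0,"ty":0,"tz":3,"wx":0,"wy":-0.011,"wz":0,"jaw":0.3},{"tx":-0.1,"ty":0,"tz":6,"wx":0,"wy":-0.011,"wz":0,"jaw":0.3},{"tx":-0.1,"ty":0,"tz":7.35,"wx":0,"wy":-0.011,"wz":0,"jaw":0.3},{"tx":-0.1,"ty":0,"tz":7.35,"wx":0,"wy":-0.011,"wz":0,"jaw":0.3},{"tx":-0.1,"ty":0,"tz":7.35,"wx":0,"wy":-0.011,"wz":0,"jaw":0.3}]' 25
python3 -c "
from h import *
delta([.6665,.224,.026],0.)"
```

```text
clock: 10.25
ee_pos: [0.6673, 0.2241, 0.0273]
tcp_rot: [3.141, -0.002, -0.002]
ft_force: [0.8, -0.2, 0.5]
opening: 0.0613
t cm [-0.08  0.01  0.13] w [ 0.001 -0.002 -0.002] | now [0.6673 0.2241 0.0273] [ 3.141e+00 -2.100e-03 -2.200e-03] clk 10.25
```

```bash
python3 -m creep '[{"tx":0,"ty":0,"tz":0.1,"wx":0,"wy":0,"wz":0,"jaw":0.5},{"tx":0,"ty":0,"tz":0.1,"wx":0,"wy":0,"wz":0,"jaw":0.6},{"tx":0,"ty":0,"tz":0.1,"wx":0,"wy":0,"wz":0,"jaw":0.75},{"tx":0,"ty":0,"tz":0.1,"wx":0,"wy":0,"wz":0,"jaw":0.75},{"tx":0,"ty":0,"tz":0.1,"wx":0,"wy":0,"wz":0,"jaw":0.75}]' 25
```

```text
clock: 10.88
ee_pos: [0.6673, 0.2241, 0.0265]
tcp_rot: [3.141, -0.002, -0.002]
ft_force: [-1.9, 0.5, 2.1]
opening: 0.0325
```

```bash
python3 -m creep '[{"tx":0,"ty":0,"tz":-3,"wx":0,"wy":0,"wz":0,"jaw":0.75},{"tx":0,"ty":0,"tz":-7,"wx":0,"wy":0,"wz":0,"jaw":0.75},{"tx":-1,"ty":2,"tz":-11,"wx":0,"wy":0,"wz":0.03,"jaw":0.75},{"tx":-4,"ty":6.5,"tz":-12,"wx":0,"wy":0,"wz":0.03,"jaw":0.75},{"tx":-7,"ty":11,"tz":-12,"wx":0,"wy":0,"wz":0.03,"jaw":0.75},{"tx":-10,"ty":16,"tz":-12,"wx":0,"wy":0,"wz":0.03,"jaw":0.75},{"tx":-13,"ty":21,"tz":-12,"wx":0,"wy":0,"wz":0.03,"jaw":0.75},{"tx":-15.5,"ty":25,"tz":-12,"wx":0,"wy":0,"wz":0.03,"jaw":0.75},{"tx":-16.8,"ty":26.4,"tz":-12,"wx":0,"wy":0,"wz":0.03,"jaw":0.75},{"tx":-16.8,"ty":26.4,"tz":-12,"wx":0,"wy":0,"wz":0.03,"jaw":0.75}]'
python3 -c "
from h import *
snap('wrist','w10');snap('scene','s10');delta([.4995,-.04,.026],-.031)"
```

```text
clock: 12.12
ee_pos: [0.4982, -0.0397, 0.1463]
tcp_rot: [3.141, -0.002, -0.034]
ft_force: [0.1, 0.3, -2.6]
opening: 0.0319
t cm [ 0.03  0.13 12.03] w [ 0.    -0.002 -0.001] | now [ 0.499  -0.0387  0.1463] [ 3.1413e+00 -2.4000e-03 -3.1600e-02] clk 12.22
```

View pics/w10.png

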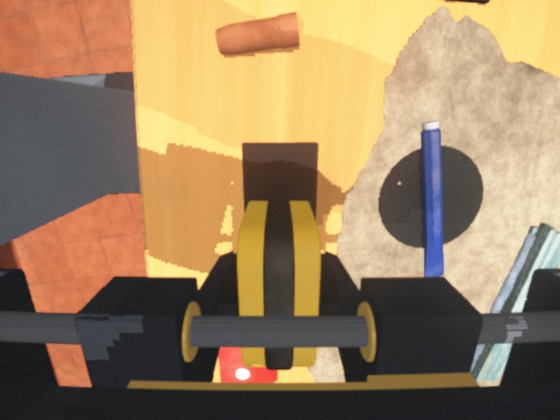

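View pics/s10.png

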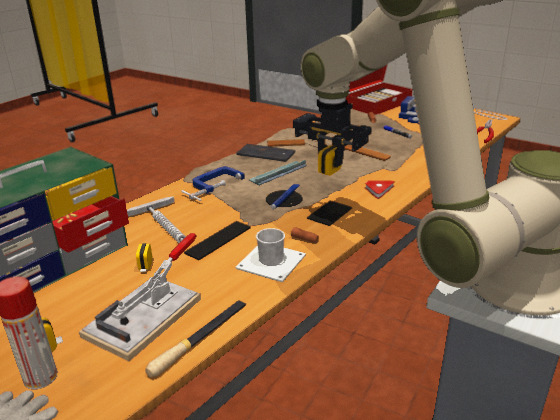

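```bash
python3 - <<'E'
from m import *
s=load('w10')
im=cv2.cvtColor(s['image'],cv2.COLOR_RGB2BGR)
cv2.imwrite('pics/c10.png',cv2.resize(im[130:280,200:360],None,fx=5,fy=4*1.0,interpolation=cv2.INTER_CUBIC))
E
```

```text
(no output)
```

View pics/c10.png

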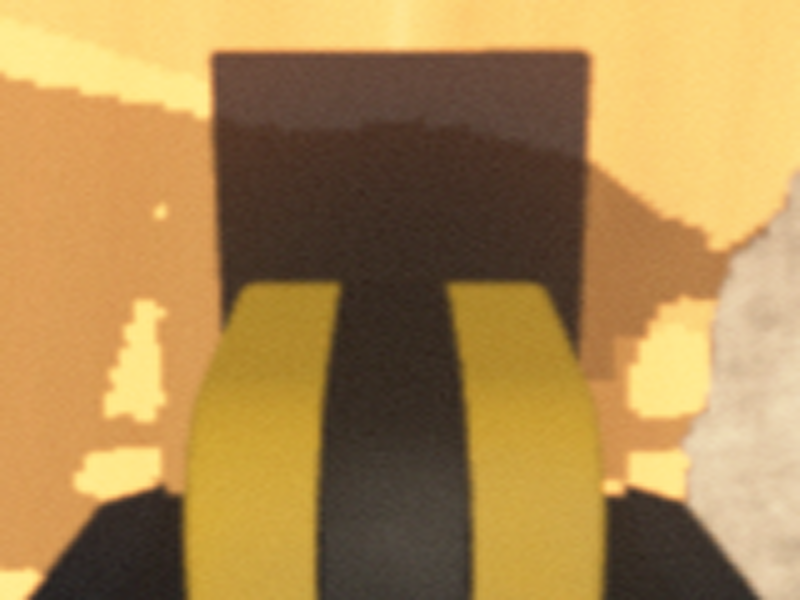

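```bash
python3 - <<'E'
from m import *
s=load('w10');o=np.array([.499,-.0387,.1463])
e=onz(s,[(242.4,143),(317.6,143)],.006);print(e.round(4)); d=e[1]-e[0];a=np.arctan2(d[1],d[0]);print('yaw',a,np.linalg.norm(d)); y=np.array([-np.sin(a),np.cos(a)]);c=e.mean(0)[:2]-.0575*y;print('centre',c)
# tape +y face silhouette, rows 200.7
for z in (.126,.133,.14,.15): print(z,onz(s,[(258,200.7)],z).round(4))
# tcp-end and the x symmetric: widths
print(proj(s,[o+[0,0.036,-.0205+.008]]))
s9=load('w9');print(onz(s9,[(257,177),(302,177)],.068))
E
```

```text
[[0.4681 0.0149 0.006 ]
 [0.5364 0.0125 0.006 ]]
yaw -0.034962783957700104 0.06828361592741157
centre [ 0.50022374 -0.04378525]
0.126 [[ 0.4886 -0.0074  0.126 ]]
0.133 [[ 0.4891 -0.0055  0.133 ]]
0.14 [[ 0.4897 -0.0036  0.14  ]]
0.15 [[ 0.4904 -0.0009  0.15  ]]
[[276.35026228 195.41495109]]
[[0.65462804 0.26754138 0.068     ]
 [0.68048072 0.26741846 0.068     ]]
```

```bash
python3 -m creep '[{"tx":0.05,"ty":0.1,"tz":4,"wx":0,"wy":-0.002,"wz":0,"jaw":0.75},{"tx":0.05,"ty":0.1,"tz":8,"wx":0,"wy":-0.002,"wz":0,"jaw":0.75},{"tx":0.05,"ty":0.1,"tz":10.5,"wx":0,"wy":-0.002,"wz":0,"jaw":0.75},{"tx":0.05,"ty":0.1,"tz":11.4,"wx":0,"wy":-0.002,"wz":0,"jaw":0.75},{"tx":0.05,"ty":0.1,"tz":11.4,"wx":0,"wy":-0.002,"wz":0,"jaw":0.75}]'
python3 -c "
from h import *
snap('wrist','w11');snap('top','top11');delta([.4997,-.0398,.0265],-.033)"
```

```text
clock: 12.85
ee_pos: [0.5002, -0.0393, 0.0323]
tcp_rot: [3.141, -0.0, -0.031]
ft_force: [0.6, -0.5, -2.2]
opening: 0.0318
t cm [-0.08  0.02  0.67] w [ 0.001 -0.002  0.002] | now [ 0.5005 -0.0397  0.0332] [ 3.1408e+00 -2.2000e-03 -3.1100e-02] clk 12.95
```

View pics/w11.png

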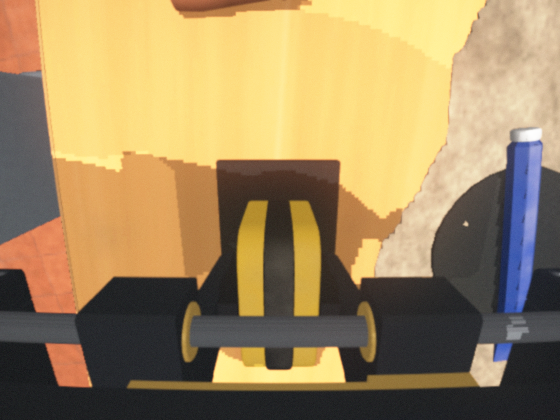

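```bash
python3 - <<'E'
from m import *
s=load('w11')
e=onz(s,[(218,160),(339,160)],.006);print(e.round(4),e.mean(0)-[0,.0575,0])
for z in (.014,.02,.025): print(z,onz(s,[(279,200.7)],z).round(4))
E
python3 -m creep '[{"tx":-0.05,"ty":0,"tz":0.4,"wx":0,"wy":-0.002,"wz":0.002,"jaw":0.75},{"tx":-0.05,"ty":0,"tz":0.6,"wx":0,"wy":-0.002,"wz":0.002,"jaw":0.75},{"tx":-0.05,"ty":0,"tz":0.6,"wx":0,"wy":-0.002,"wz":0.002,"jaw":0.75}]'
```

```text
[[0.4689 0.0155 0.006 ]
 [0.5361 0.0134 0.006 ]] [ 0.50248711 -0.04302912  0.006     ]
0.014 [[ 0.5021 -0.0068  0.014 ]]
0.02 [[ 0.5021 -0.0051  0.02  ]]
0.025 [[ 0.5022 -0.0038  0.025 ]]
clock: 13.32
ee_pos: [0.5, -0.0397, 0.0272]
tcp_rot: [3.141, -0.0, -0.033]
ft_force: [0.5, 0.7, -2.7]
opening: 0.0317
```

```bash
python3 -m creep '[{"tx":0,"ty":-0.1,"tz":0,"wx":0,"wy":0,"wz":0,"jaw":0.75},{"tx":0,"ty":-0.1,"tz":0.1,"wx":0,"wy":0,"wz":0,"jaw":0.75},{"tx":0,"ty":-0.1,"tz":0.15,"wx":0,"wy":0,"wz":0,"jaw":0.75},{"tx":0,"ty":-0.1,"tz":0.15,"wx":0,"wy":0,"wz":0,"jaw":0.75}]'
```

```text
clock: 13.82
ee_pos: [0.5001, -0.0386, 0.0264]
tcp_rot: [3.141, -0.0, -0.033]
ft_force: [-3.5, 1.9, 7.1]
opening: 0.032
```

```bash
python3 -m creep '[{"tx":0,"ty":0,"tz":0,"wx":0,"wy":0,"wz":0,"jaw":0.5},{"tx":0,"ty":0,"tz":0,"wx":0,"wy":0,"wz":0,"jaw":0.35},{"tx":0,"ty":0,"tz":0,"wx":0,"wy":0,"wz":0,"jaw":0.35},{"tx":0,"ty":0,"tz":-3,"wx":0,"wy":0,"wz":0,"jaw":0.35},{"tx":0,"ty":0,"tz":-8,"wx":0,"wy":0,"wz":0,"jaw":0.35},{"tx":1,"ty":1,"tz":-13,"wx":0,"wy":0,"wz":-0.1,"jaw":0.35},{"tx":4,"ty":3,"tz":-17,"wx":0,"wy":0,"wz":-0.163,"jaw":0.35},{"tx":7,"ty":4.5,"tz":-17,"wx":0,"wy":0,"wz":-0.163,"jaw":0.35},{"tx":7,"ty":4.5,"tz":-17,"wx":0,"wy":0,"wz":-0.163,"jaw":0.35},{"tx":7,"ty":4.5,"tz":-17,"wx":0,"wy":0,"wz":-0.163,"jaw":0.35}]'
python3 -c "
from h import *
snap('wrist','w12');snap('top','top12');delta([.646,-.05,.1],.13)"
```

```text
clock: 15.08
ee_pos: [0.5679, -0.0854, 0.1959]
tcp_rot: [3.141, 0.001, 0.13]
ft_force: [0.4, -0.3, 0.0]
opening: 0.0574
t cm [ 8.2  -2.49  9.63] w [0. 0. 0.] | now [ 0.5679 -0.0853  0.1963] [3.1411e+00 4.0000e-04 1.3030e-01] clk 15.18
```

View pics/w12.png

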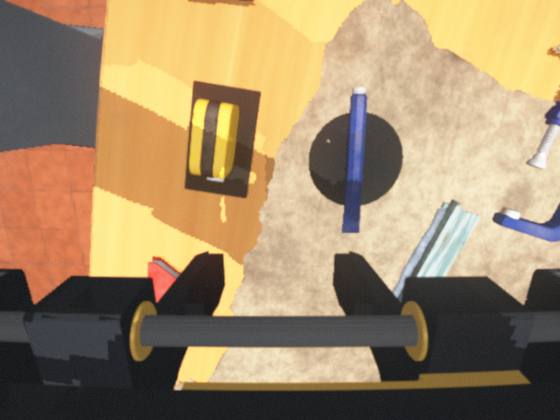

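View pics/top12.png

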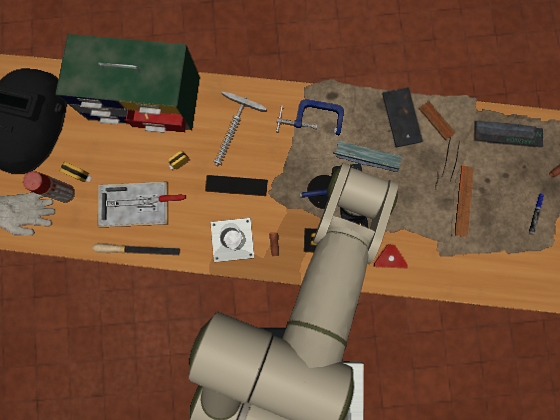

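```bash
python3 - <<'E'
from m import *
s=load('w12');t=load('top12')
h=hull(mask(t,dark,(200,170,272,200)));print('strip top',rect(t,h,.006))
m=mask(s,blue,(335,85,375,240));h=hull(m)
for z in (.014,.02): print('chis',rect(s,h,z))
c1=onz(s,hull(mask(s,darkw,(300,105,408,210))),.006)[:,:2];print('round',circ(c1))
im=cv2.cvtColor(s['image'],cv2.COLOR_RGB2BGR)
a=cv2.resize(im[75:205,175:275],None,fx=4.4,fy=4.4,interpolation=cv2.INTER_CUBIC)
b=cv2.resize(im[75:245,330:380],None,fx=3.36,fy=3.36,interpolation=cv2.INTER_CUBIC)
a=cv2.copyMakeBorder(a,0,max(0,b.shape[0]-a.shape[0]),0,10,0);b=cv2.copyMakeBorder(b,0,a.shape[0]-b.shape[0],0,0,0)
cv2.imwrite('pics/c12.png',np.hstack([a,b]))
E
```

```text
strip top (array([0.66068884, 0.21676642]), array([185.75294495,  53.09389877]), 86.13510131835938)
chis (array([ 0.64518585, -0.04988789]), array([ 18.7098999 , 147.48942566]), 7.816012382507324)
chis (array([ 0.64360632, -0.04913319]), array([ 18.36737633, 144.7888031 ]), 7.815994739532471)
round (array([ 0.64693848, -0.04433721]), np.float64(0.05065991480657749))
```

View pics/c12.png

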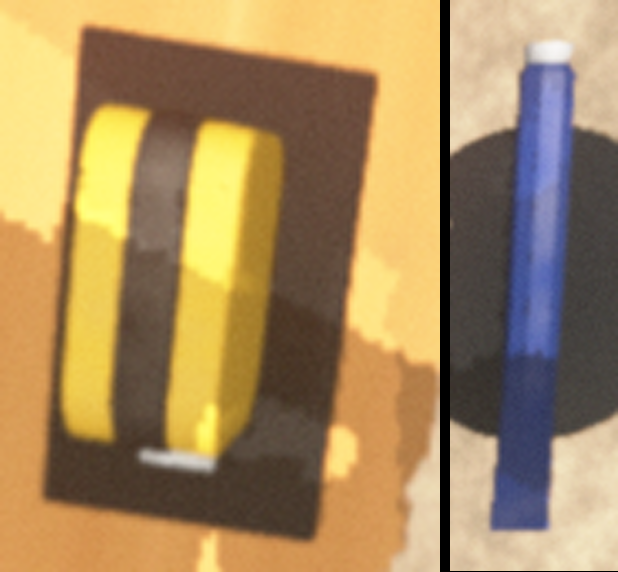

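```bash
python3 - <<'E'
from m import *
s=load('w12');f=lambda L:[(175+x/4.4,75+y/4.4) for x,y in L]
c=onz(s,f([(83,27),(377,73),(314,541),(44,497)]),.006);print('mat',c.mean(0).round(4),[round(np.linalg.norm(c[i]-c[(i+1)%4])*1e3,1) for i in range(4)])
d=c[0]+c[1]-c[2]-c[3];a=np.arctan2(-d[0],d[1]);print('yaw',a)
b=onz(s,f([(168,150),(143,400)]),.068);d=b[0]-b[1];print('band',b.round(4),'yaw',np.arctan2(-d[0],d[1]))
R=np.array([[np.cos(a),np.sin(a)],[-np.sin(a),np.cos(a)]])
m=c.mean(0)
print('band in mat frame',((b-m)[:,:2]@R.T).round(4))
e=onz(s,f([(170,112)]),.05);print('+y end',((e-m)[:,:2]@R.T).round(4)); e=onz(s,f([(140,442)]),.06);print('-y end top',((e-m)[:,:2]@R.T).round(4))
T=s['world_from_camera'][:3,3];print(T)
# same for top view later
E
```

```text
mat [ 0.5011 -0.0432  0.006 ] [np.float64(68.7), np.float64(113.7), np.float64(69.3), np.float64(112.8)]
yaw -0.031481579715102924
band [[ 0.5029 -0.0103  0.068 ]
 [ 0.5013 -0.0592  0.068 ]] yaw -0.03272499540992031
band in mat frame [[ 0.0008  0.033 ]
 [ 0.0007 -0.016 ]]
+y end [[-0.0033  0.0402]]
-y end top [[-0.0007 -0.0264]]
[ 0.55892786 -0.00867074  0.34168242]
```

```bash
python3 -m creep '[{"tx":3,"ty":-1,"tz":3,"wx":0,"wy":0,"wz":0,"jaw":0.45},{"tx":6,"ty":-2,"tz":7,"wx":0,"wy":0,"wz":0,"jaw":0.45},{"tx":8.1,"ty":-2.7,"tz":11,"wx":0,"wy":0,"wz":-0.006,"jaw":0.45},{"tx":8.1,"ty":-2.7,"tz":13.6,"wx":0,"wy":0,"wz":-0.006,"jaw":0.45},{"tx":8.1,"ty":-2.7,"tz":13.6,"wx":0,"wy":0,"wz":-0.006,"jaw":0.45},{"tx":8.1,"ty":-2.7,"tz":13.6,"wx":0,"wy":0,"wz":-0.006,"jaw":0.45}]'
python3 -c "
from h import *
snap('wrist','w13');delta([.645,-.048,.008],.136)"
```

```text
clock: 15.92
ee_pos: [0.645, -0.0481, 0.0619]
tcp_rot: [3.14, -0.001, 0.136]
ft_force: [0.5, 0.4, 1.4]
opening: 0.0486
t cm [-0.03 -0.03  5.41] w [ 0.001 -0.002  0.   ] | now [ 0.6452 -0.0482  0.0621] [ 3.1402e+00 -1.9000e-03  1.3620e-01] clk 15.97
```

View pics/w13.png

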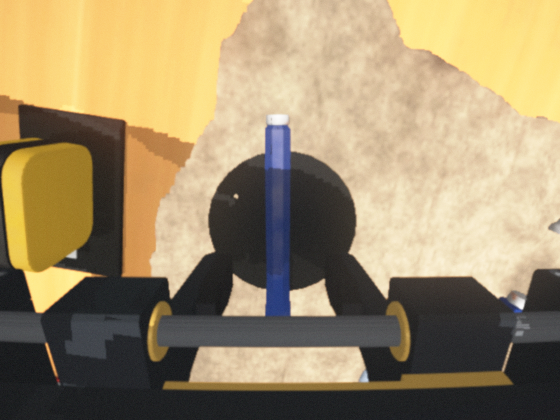

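```bash
python3 - <<'E'
from m import *
s=load('w13');e=onz(s,[(278,115),(278,127)],.014);print(e.round(4)); d=np.array([-np.sin(.136),np.cos(.136)]);print('mid',e[0,:2]-.077*d)
print('round',circ(onz(s,hull(mask(s,darkw,(205,150,258,290))),.006)[:,:2]))
s=load('w12');e=onz(s,[(330+550/1-550+(550-450)/3.36,75+42/3.36)],.014);print(e-np.r_[.077*d,0])
e=onz(s,[(330+(520-450)/3.36,75+528/3.36)],.014);print(e+np.r_[.077*d,0])
E
python3 -m creep '[{"tx":-0.03,"ty":0,"tz":2.5,"wx":0,"wy":-0.002,"wz":0,"jaw":0.45},{"tx":-0.03,"ty":0,"tz":4.5,"wx":0,"wy":-0.002,"wz":0,"jaw":0.45},{"tx":-0.03,"ty":0,"tz":5.1,"wx":0,"wy":-0.002,"wz":0,"jaw":0.45},{"tx":-0.03,"ty":0,"tz":5.3,"wx":0,"wy":-0.002,"wz":0,"jaw":0.45},{"tx":-0.03,"ty":0,"tz":5.3,"wx":0,"wy":-0.002,"wz":0,"jaw":0.45}]'
```

```text
[[0.635  0.0288 0.014 ]
 [0.6359 0.0219 0.014 ]]
mid [ 0.64542033 -0.04749839]
round (array([ 0.64122538, -0.05187655]), np.float64(0.05229044513786453))
[[ 0.64547437 -0.04740981  0.014     ]]
[[ 0.64551774 -0.04726755  0.014     ]]
clock: 16.6
ee_pos: [0.6453, -0.0484, 0.0097]
tcp_rot: [3.14, -0.001, 0.136]
ft_force: [-0.1, 0.5, 0.6]
opening: 0.0483
```

```bash
python3 -m creep '[{"tx":0,"ty":0,"tz":0.15,"wx":0,"wy":0,"wz":0,"jaw":0.6},{"tx":0,"ty":0,"tz":0.15,"wx":0,"wy":0,"wz":0,"jaw":0.75},{"tx":0,"ty":0,"tz":0.15,"wx":0,"wy":0,"wz":0,"jaw":0.9},{"tx":0,"ty":0,"tz":0.15,"wx":0,"wy":0,"wz":0,"jaw":0.9},{"tx":0,"ty":0,"tz":0.15,"wx":0,"wy":0,"wz":0,"jaw":0.9}]' 35
python3 -m creep '[{"tx":0,"ty":0,"tz":-2,"wx":0,"wy":0,"wz":0,"jaw":0.9},{"tx":0,"ty":0,"tz":-5,"wx":0,"wy":0,"wz":0,"jaw":0.9},{"tx":0,"ty":0,"tz":-8,"wx":0,"wy":0,"wz":0,"jaw":0.9},{"tx":0,"ty":0,"tz":-8,"wx":0,"wy":0,"wz":0,"jaw":0.9}]'
python3 -c "
from h import *
snap('wrist','w14');snap('scene','s14');delta([.662,.218,.12],-.067)"
```

```text
clock: 17.23
ee_pos: [0.6453, -0.0485, 0.0083]
tcp_rot: [3.14, -0.001, 0.136]
ft_force: [-1.2, 0.0, 0.9]
opening: 0.0173
clock: 17.73
ee_pos: [0.6465, -0.0485, 0.0914]
tcp_rot: [3.138, -0.006, 0.136]
ft_force: [-0.1, -0.1, -2.0]
opening: 0.017
t cm [  5.31 -26.13  -3.26] w [ 0.002 -0.     0.203] | now [ 0.6449 -0.0482  0.0878] [ 3.1401e+00 -1.0000e-04  1.3630e-01] clk 17.82
```

View pics/w14.png

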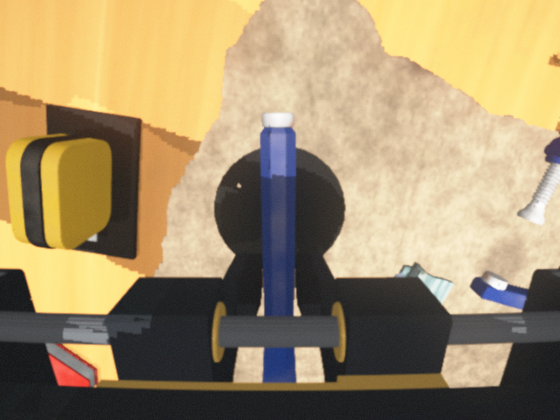

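View pics/s14.png

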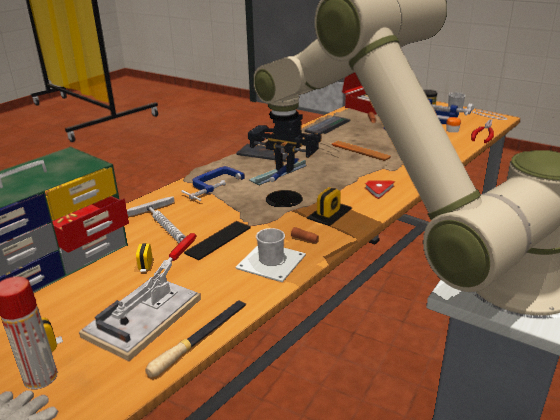

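```bash
python3 -m creep '[{"tx":0.6,"ty":-4,"tz":-2,"wx":0,"wy":0,"wz":0.03,"jaw":0.9},{"tx":1.6,"ty":-9,"tz":-3,"wx":0,"wy":0,"wz":0.07,"jaw":0.9},{"tx":2.6,"ty":-14,"tz":-3,"wx":0,"wy":0,"wz":0.11,"jaw":0.9},{"tx":3.8,"ty":-19,"tz":-3,"wx":0,"wy":0,"wz":0.15,"jaw":0.9},{"tx":4.8,"ty":-23.5,"tz":-3,"wx":0,"wy":0,"wz":0.203,"jaw":0.9},{"tx":5.3,"ty":-26.1,"tz":-2,"wx":0,"wy":0,"wz":0.203,"jaw":0.9},{"tx":5.3,"ty":-26.1,"tz":1,"wx":0,"wy":0,"wz":0.203,"jaw":0.9},{"tx":5.3,"ty":-26.1,"tz":3,"wx":0,"wy":0,"wz":0.203,"jaw":0.9},{"tx":5.3,"ty":-26.1,"tz":3,"wx":0,"wy":0,"wz":0.203,"jaw":0.9},{"tx":5.3,"ty":-26.1,"tz":3,"wx":0,"wy":0,"wz":0.203,"jaw":0.9}]'
python3 -c "
from h import *
snap('wrist','w15');snap('top','top15');delta([.6624,.2175,.0085],-.067)"
```

```text
clock: 19.08
ee_pos: [0.6625, 0.2172, 0.0583]
tcp_rot: [3.14, -0.002, -0.067]
ft_force: [1.6, 0.1, -2.2]
opening: 0.0173
t cm [-0.03 -0.02  5.02] w [ 0.001 -0.002 -0.   ] | now [0.6626 0.2174 0.0587] [ 3.1406e+00 -2.3000e-03 -6.7100e-02] clk 19.18
```

View pics/w15.png

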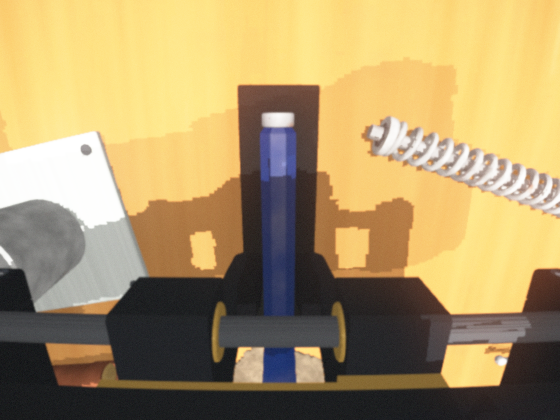

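```bash
python3 - <<'E'
from m import *
s=load('w15');e=onz(s,[(239,86),(319,86)],.006);print(e.round(4)); print((e.mean(0)[:2]-.0925*np.array([np.sin(.067),np.cos(.067)])).round(4))
for z in (.058,.064,.07): print(onz(s,[(278,113)],z).round(4))
E
python3 -m creep '[{"tx":0,"ty":0,"tz":2.5,"wx":0,"wy":-0.002,"wz":0,"jaw":0.9},{"tx":0,"ty":0,"tz":4.2,"wx":0,"wy":-0.002,"wz":0,"jaw":0.9},{"tx":0,"ty":0,"tz":4.7,"wx":0,"wy":-0.002,"wz":0,"jaw":0.9},{"tx":0,"ty":0,"tz":4.7,"wx":0,"wy":-0.002,"wz":0,"jaw":0.9}]'
python3 -c "
from h import *
snap('wrist','w16');delta([.6624,.2175,.0085],-.067)"
```

```text
[[0.646  0.3131 0.006 ]
 [0.6939 0.3098 0.006 ]]
[0.6637 0.2192]
[[0.6682 0.2955 0.058 ]]
[[0.6682 0.2955 0.064 ]]
[[0.6682 0.2955 0.07  ]]
clock: 19.68
ee_pos: [0.6628, 0.2173, 0.0119]
tcp_rot: [3.141, -0.001, -0.067]
ft_force: [0.3, 0.2, -2.2]
opening: 0.0173
t cm [-0.07 -0.01  0.39] w [ 0.001 -0.001 -0.   ] | now [0.6631 0.2174 0.0124] [ 3.1408e+00 -1.4000e-03 -6.7100e-02] clk 19.73
```

View pics/w16.png

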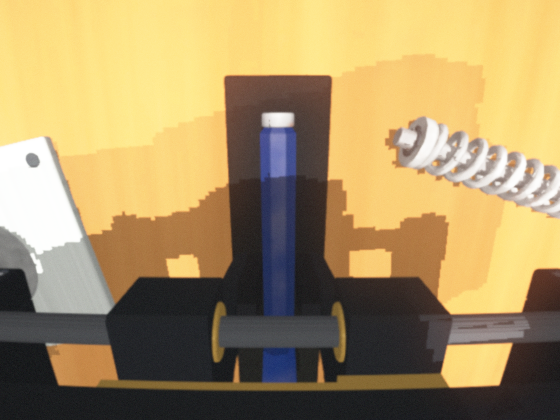

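```bash
python3 -m creep '[{"tx":-0.03,"ty":0,"tz":0.3,"wx":0,"wy":-0.001,"wz":0,"jaw":0.9},{"tx":-0.03,"ty":0,"tz":0.38,"wx":0,"wy":-0.001,"wz":0,"jaw":0.9},{"tx":-0.03,"ty":0,"tz":0.38,"wx":0,"wy":-0.001,"wz":0,"jaw":0.9}]'
```

```text
clock: 20.1
ee_pos: [0.6628, 0.2174, 0.0087]
tcp_rot: [3.141, -0.0, -0.067]
ft_force: [0.6, 1.2, -2.3]
opening: 0.0173
```

```bash
python3 -m creep '[{"tx":0,"ty":0,"tz":0.07,"wx":0,"wy":0,"wz":0,"jaw":0.9},{"tx":0,"ty":0,"tz":0.1,"wx":0,"wy":0,"wz":0,"jaw":0.9},{"tx":0,"ty":0,"tz":0.1,"wx":0,"wy":0,"wz":0,"jaw":0.9}]'
```

```text
clock: 20.48
ee_pos: [0.6629, 0.2174, 0.0083]
tcp_rot: [3.141, -0.001, -0.067]
ft_force: [-2.7, -1.1, 5.5]
opening: 0.0174
```

```bash
python3 -m creep '[{"tx":0,"ty":0,"tz":0,"wx":0,"wy":0,"wz":0,"jaw":0.75},{"tx":0,"ty":0,"tz":0,"wx":0,"wy":0,"wz":0,"jaw":0.6},{"tx":0,"ty":0,"tz":0,"wx":0,"wy":0,"wz":0,"jaw":0.5},{"tx":0,"ty":0,"tz":0,"wx":0,"wy":0,"wz":0,"jaw":0.5},{"tx":0,"ty":0,"tz":-4,"wx":0,"wy":0,"wz":0,"jaw":0.5},{"tx":0,"ty":0,"tz":-9,"wx":0,"wy":0,"wz":0,"jaw":0.4},{"tx":-3,"ty":2,"tz":-14,"wx":0,"wy":0,"wz":0,"jaw":0},{"tx":-6,"ty":4,"tz":-19,"wx":0,"wy":0,"wz":-0.067,"jaw":0},{"tx":-9,"ty":5.5,"tz":-19,"wx":0,"wy":0,"wz":-0.067,"jaw":0},{"tx":-9,"ty":5.5,"tz":-19,"wx":0,"wy":0,"wz":-0.067,"jaw":0},{"tx":-9,"ty":5.5,"tz":-19,"wx":0,"wy":0,"wz":-0.067,"jaw":0}]'
python3 -c "
from h import *
snap('wrist','w17');delta([.4997,.2255,.12],0.)"
```

```text
clock: 21.85
ee_pos: [0.5698, 0.1689, 0.1982]
tcp_rot: [3.141, -0.001, -0.0]
ft_force: [-0.5, 0.4, -1.3]
opening: 0.0879
t cm [-7.03 -5.67  7.78] w [ 0.001 -0.001 -0.   ] | now [0.5699 0.1689 0.1979] [ 3.1408e+00 -7.0000e-04 -1.0000e-04] clk 21.9
```

View pics/w17.png

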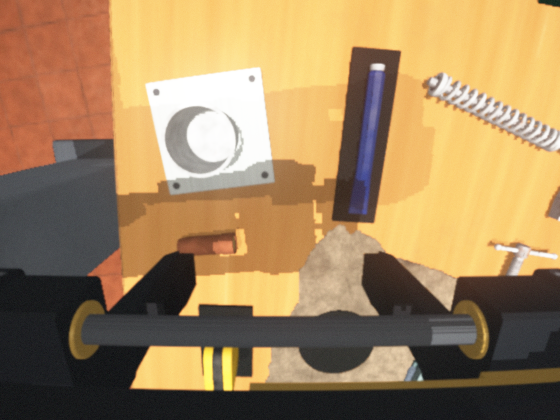

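```bash
python3 - <<'E'
from m import *
s=load('w17')
cv2.imwrite('pics/c17.png',cv2.resize(cv2.cvtColor(s['image'],cv2.COLOR_RGB2BGR)[35:235,140:410],None,fx=2.9,fy=2.9,interpolation=cv2.INTER_CUBIC))
b=onz(s,hull(mask(s,blue,(340,55,395,225))),.014);
P=(b[:,:2]*1000).astype(np.float32);print('chisel blue',cv2.minAreaRect(P))
P=onz(s,hull(mask(s,darkw,(328,40,405,226))),.006)[:,:2]*1000;print('strip',cv2.minAreaRect(P.astype(np.float32)))
E
```

```text
chisel blue ((663.852294921875, 215.5423583984375), (149.1002655029297, 17.664432525634766), 87.28208923339844)
strip ((661.7609252929688, 212.17062377929688), (166.51356506347656, 48.63587951660156), 85.65668487548828)
```

View pics/c17.png

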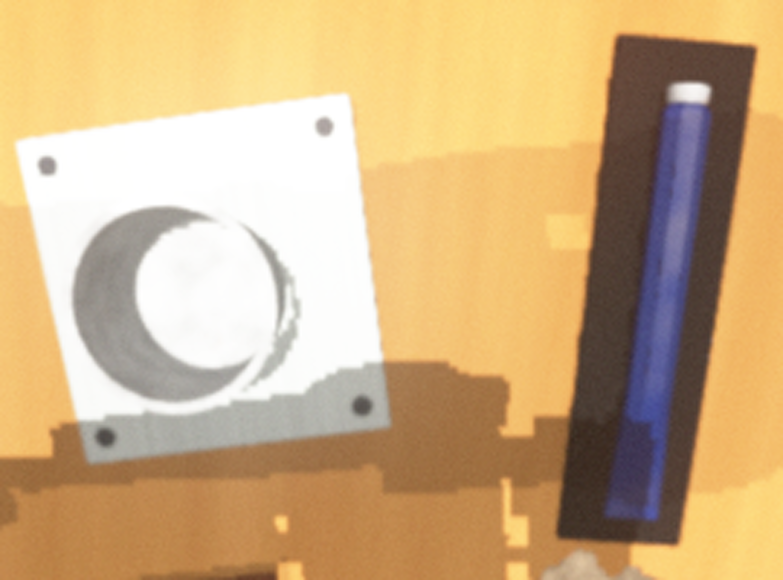

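```bash
python3 - <<'E'
from m import *
s=load('w17');f=lambda L:[(140+x/2.9,35+y/2.9) for x,y in L]
c=onz(s,f([(617,35),(756,46),(678,545),(557,537)]),.006)[:,:2];m=c.mean(0);print('strip',m.round(4),[round(np.linalg.norm(c[i]-c[(i+1)%4])*1e3,1) for i in range(4)])
d=c[0]+c[1]-c[2]-c[3];a=np.arctan2(-d[0],d[1]);R=np.array([[np.cos(a),np.sin(a)],[-np.sin(a),np.cos(a)]])
e=onz(s,f([(668,83),(712,86),(657,520),(605,515)]),.014)[:,:2];print('chisel in strip',((e-m)@R.T).round(4).tolist(),((e.mean(0)-m)@R.T).round(4))
r_=onz(s,f([(179,305)]),.07);print('rim',r_.round(4),onz(s,f([(72,305),(287,305),(179,203),(179,411)]),.07).round(4))
E
```

```text
strip [0.6629 0.2198] [np.float64(48.8), np.float64(183.3), np.float64(49.0), np.float64(182.5)]
chisel in strip [[-0.0068, 0.0759], [0.0084, 0.0762], [0.0119, -0.0792], [-0.0086, -0.0786]] [ 0.0012 -0.0014]
rim [[0.5038 0.226  0.07  ]] [[0.4713 0.2263 0.07  ]
 [0.5362 0.2258 0.07  ]
 [0.5058 0.2552 0.07  ]
 [0.5015 0.1937 0.07  ]]
```

```bash
python3 -m creep '[{"tx":-3,"ty":-3,"tz":1,"wx":0,"wy":0,"wz":0,"jaw":0},{"tx":-6,"ty":-5.7,"tz":4,"wx":0,"wy":0,"wz":0,"jaw":0},{"tx":-6.8,"ty":-5.7,"tz":7.5,"wx":0,"wy":0,"wz":0,"jaw":0},{"tx":-6.8,"ty":-5.7,"tz":8,"wx":0,"wy":0,"wz":0,"jaw":0},{"tx":-6.8,"ty":-5.7,"tz":8,"wx":0,"wy":0,"wz":0,"jaw":0}]' 20
python3 -c "
from h import *
snap('wrist','w18');delta([.502,.2257,.0425],0.)"
```

```text
clock: 22.52
ee_pos: [0.5031, 0.2259, 0.1184]
tcp_rot: [3.141, -0.002, -0.0]
ft_force: [0.3, -0.3, 0.5]
opening: 0.0882
t cm [-0.15  0.01  7.64] w [ 0.    -0.003 -0.001] | now [0.5033 0.2258 0.1189] [ 3.1412e+00 -2.6000e-03 -6.0000e-04] clk 22.57
```

View pics/w18.png

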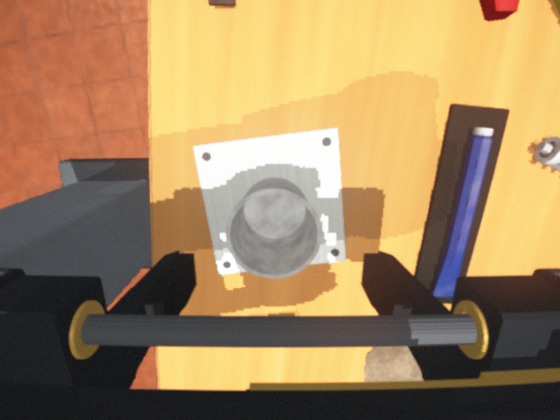

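```bash
python3 -m creep '[{"tx":-0.2,"ty":0,"tz":3,"wx":0,"wy":-0.003,"wz":0,"jaw":0},{"tx":-0.2,"ty":0,"tz":6,"wx":0,"wy":-0.003,"wz":0,"jaw":0},{"tx":-0.2,"ty":0,"tz":7.6,"wx":0,"wy":-0.003,"wz":0,"jaw":0},{"tx":-0.2,"ty":0,"tz":7.6,"wx":0,"wy":-0.003,"wz":0,"jaw":0.15},{"tx":-0.2,"ty":0,"tz":7.6,"wx":0,"wy":-0.003,"wz":0,"jaw":0.3},{"tx":-0.2,"ty":0,"tz":7.6,"wx":0,"wy":-0.003,"wz":0,"jaw":0.4},{"tx":-0.2,"ty":0,"tz":7.6,"wx":0,"wy":-0.003,"wz":0,"jaw":0.4},{"tx":-0.2,"ty":0,"tz":7.6,"wx":0,"wy":-0.003,"wz":0,"jaw":0.4}]' 20
python3 - <<'E'
from h import *
s=snap('wrist','w19');im=cv2.cvtColor(s['image'],cv2.COLOR_RGB2BGR)
a=load('w18');im2=cv2.cvtColor(a['image'],cv2.COLOR_RGB2BGR)
f=lambda i:cv2.resize(i,None,fx=2,fy=2,interpolation=cv2.INTER_CUBIC)
cv2.imwrite('pics/c19.png',np.hstack([f(im2[165:295,190:370]),f(im[220:350,190:370])]))
E
```

```text
clock: 23.58
ee_pos: [0.5021, 0.226, 0.0439]
tcp_rot: [-3.142, -0.002, -0.0]
ft_force: [-0.5, -0.2, 6.5]
opening: 0.0628
```

View pics/c19.png

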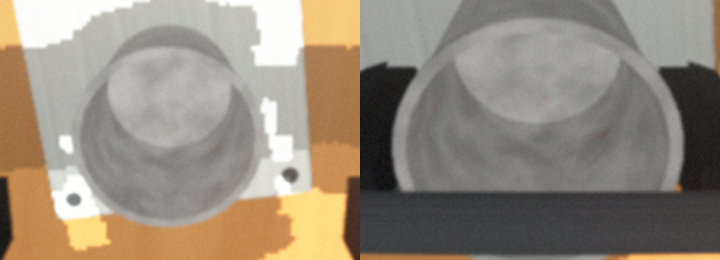

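View pics/w19.png

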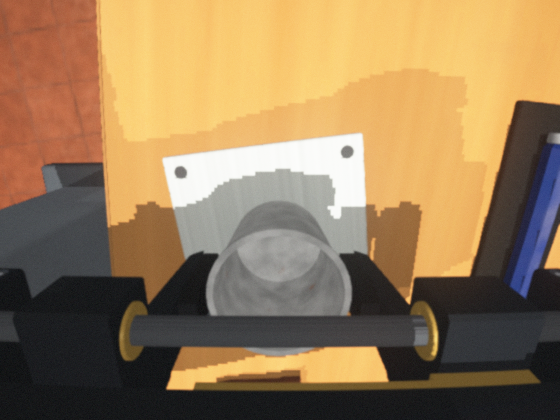

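```bash
python3 - <<'E'
from m import *
s=load('w18');print('w18',onz(s,[(274.3,233),(274.3,188),(274.3,278)],.07).round(4))
s=load('w19');print('w19 ',onz(s,[(279,229),(279,356),(206.5,290),(351.5,290)],.07).round(4), r.get_obs()['ee_pos'])
s=load('w4');print('w4 check tcp -.0463')
E
```

```text
w18 [[0.5009 0.2277 0.07  ]
 [0.5011 0.2586 0.07  ]
 [0.5007 0.1936 0.07  ]]
w19  [[0.503  0.2585 0.07  ]
 [0.5029 0.1933 0.07  ]
 [0.4708 0.2297 0.07  ]
 [0.535  0.2296 0.07  ]] [0.5020932  0.22594145 0.04394779]
w4 check tcp -.0463
```

```bash
python3 -m creep '[{"tx":0,"ty":0,"tz":-3,"wx":0,"wy":0,"wz":0,"jaw":0.4},{"tx":0,"ty":0,"tz":-7,"wx":0,"wy":0,"wz":0,"jaw":0.4},{"tx":1,"ty":2,"tz":-11,"wx":0,"wy":0,"wz":0,"jaw":0.4},{"tx":4,"ty":7,"tz":-11,"wx":0,"wy":0,"wz":0,"jaw":0.4},{"tx":6.5,"ty":12,"tz":-11,"wx":0,"wy":0,"wz":0,"jaw":0.4},{"tx":9,"ty":17,"tz":-11,"wx":0,"wy":0,"wz":0,"jaw":0.4},{"tx":11.5,"ty":22,"tz":-11,"wx":0,"wy":0,"wz":0,"jaw":0.4},{"tx":13.5,"ty":25.5,"tz":-11,"wx":0,"wy":0,"wz":0,"jaw":0.4},{"tx":14.4,"ty":27.1,"tz":-10,"wx":0,"wy":0,"wz":0,"jaw":0.4},{"tx":14.4,"ty":27.1,"tz":-9,"wx":0,"wy":0,"wz":0,"jaw":0.4},{"tx":14.4,"ty":27.1,"tz":-9,"wx":0,"wy":0,"wz":0,"jaw":0.4}]'
python3 -c "
from h import *
snap('wrist','w20');snap('top','top20');delta([.646,-.0448,.0439],0)"
```

```text
clock: 25.0
ee_pos: [0.6448, -0.0435, 0.1328]
tcp_rot: [-3.141, 0.001, 0.001]
ft_force: [-0.0, -0.4, -1.0]
opening: 0.0621
t cm [0.04 0.11 9.04] w [-0.    -0.001  0.001] | now [ 0.6455 -0.0437  0.1343] [-3.1414e+00 -1.3000e-03  1.1000e-03] clk 25.1
```

View pics/w20.png

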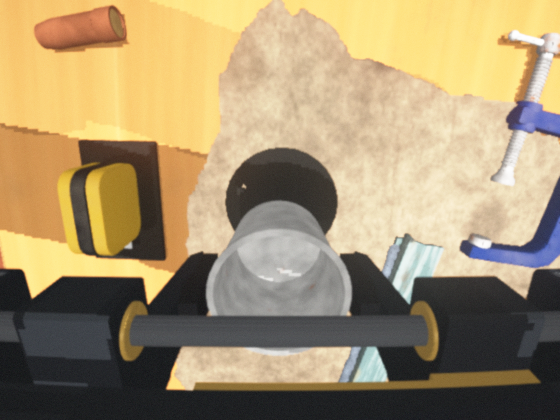

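```bash
python3 - <<'E'
from m import *
s=load('w20');print(onz(s,[(396,236),(441,246),(385,270)],.02).round(3))
m=mask(s,darkw,(220,145,342,205));h=hull(m);P=onz(s,h,.006)[:,:2];P=P[P[:,1]>-.05];print('round',circ(P))
for b in ['w14']:
    s=load(b);print(circ(onz(s,[(345,207),(280,148),(215,207),(232,165),(328,165)],.006)[:,:2]))
for k in ['top15']:
    t=load(k);h=hull(mask(t,dark,(300,170,350,215)));print(k,circ(onz(t,h,.006)[:,:2]))
    cv2.imwrite('pics/ct.png',cv2.resize(cv2.cvtColor(t['image'],cv2.COLOR_RGB2BGR)[140:290,190:430],None,fx=3.3,fy=3.3))
E
```

```text
[[ 0.751 -0.07   0.02 ]
 [ 0.795 -0.08   0.02 ]
 [ 0.745 -0.104  0.02 ]]
round (array([ 0.64745668, -0.0438516 ]), np.float64(0.0509861594791409))
(array([ 0.64818801, -0.04425498]), np.float64(0.051144423712441545))
top15 (array([ 0.64543576, -0.04613926]), np.float64(0.05277813877974192))
```

View pics/ct.png

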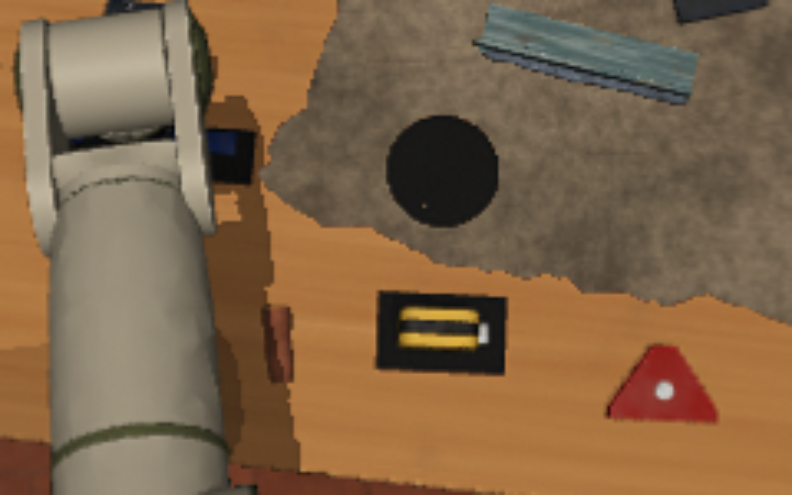

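```bash
python3 -m creep '[{"tx":0.07,"ty":0.1,"tz":3,"wx":0,"wy":-0.001,"wz":0,"jaw":0.4},{"tx":0.07,"ty":0.1,"tz":6.5,"wx":0,"wy":-0.001,"wz":0,"jaw":0.4},{"tx":0.07,"ty":0.1,"tz":8,"wx":0,"wy":-0.001,"wz":0,"jaw":0.4},{"tx":0.07,"ty":0.1,"tz":8.6,"wx":0,"wy":-0.001,"wz":0,"jaw":0.4},{"tx":0.07,"ty":0.1,"tz":8.6,"wx":0,"wy":-0.001,"wz":0,"jaw":0.4},{"tx":0.07,"ty":0.1,"tz":8.6,"wx":0,"wy":-0.001,"wz":0,"jaw":0.4}]'
python3 -c "
from h import *
snap('wrist','w21');delta([.6463,-.0448,.0439],0)"
```

```text
clock: 25.85
ee_pos: [0.6469, -0.0448, 0.0495]
tcp_rot: [3.141, -0.002, 0.001]
ft_force: [0.2, -0.2, -1.2]
opening: 0.0626
t cm [-0.05  0.    0.55] w [ 0.    -0.002  0.001] | now [ 0.6468 -0.0448  0.0494] [ 3.1414e+00 -2.0000e-03  1.1000e-03] clk 25.9
```

View pics/w21.png

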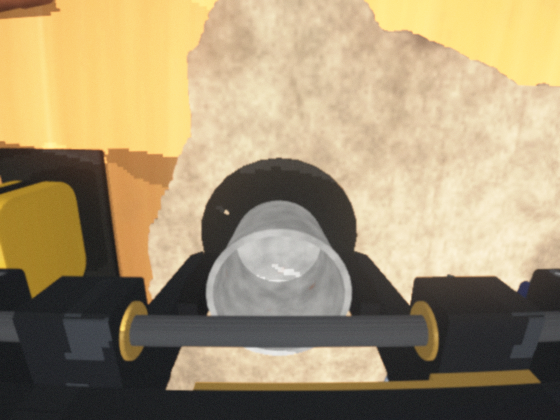

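```bash
python3 -m creep '[{"tx":-0.02,"ty":0,"tz":0.3,"wx":0,"wy":-0.002,"wz":0,"jaw":0.4},{"tx":-0.02,"ty":0,"tz":0.5,"wx":0,"wy":-0.002,"wz":0,"jaw":0.4},{"tx":-0.02,"ty":0,"tz":0.5,"wx":0,"wy":-0.002,"wz":0,"jaw":0.4}]'
python3 -m creep '[{"tx":0,"ty":0,"tz":0.08,"wx":0,"wy":0,"wz":0,"jaw":0.4},{"tx":0,"ty":0,"tz":0.08,"wx":0,"wy":0,"wz":0,"jaw":0.4}]'
```

```text
clock: 26.28
ee_pos: [0.6465, -0.0447, 0.0442]
tcp_rot: [3.141, 0.0, 0.001]
ft_force: [0.2, -0.7, -0.6]
opening: 0.063
clock: 26.52
ee_pos: [0.6466, -0.0448, 0.044]
tcp_rot: [3.141, -0.0, 0.001]
ft_force: [-3.0, 0.7, 4.7]
opening: 0.0624
```

Contact is light. I'll release, rise, and back off to look.

```bash
python3 -m creep '[{"tx":0,"ty":0,"tz":0,"wx":0,"wy":0,"wz":0,"jaw":0.2},{"tx":0,"ty":0,"tz":0,"wx":0,"wy":0,"wz":0,"jaw":0},{"tx":0,"ty":0,"tz":0,"wx":0,"wy":0,"wz":0,"jaw":0},{"tx":0,"ty":0,"tz":-3,"wx":0,"wy":0,"wz":0,"jaw":0},{"tx":0,"ty":0,"tz":-8,"wx":0,"wy":0,"wz":0,"jaw":0},{"tx":0,"ty":0,"tz":-13,"wx":0,"wy":0,"wz":0,"jaw":0},{"tx":-3,"ty":3,"tz":-17,"wx":0,"wy":0,"wz":0,"jaw":0},{"tx":-5,"ty":5,"tz":-19,"wx":0,"wy":0,"wz":0,"jaw":0},{"tx":-5,"ty":5,"tz":-19,"wx":0,"wy":0,"wz":0,"jaw":0},{"tx":-5,"ty":5,"tz":-19,"wx":0,"wy":0,"wz":0,"jaw":0}]'
python3 -c "
from h import *
snap('wrist','w22');snap('scene','s22');delta([.4,-.4,.25],0)"
```

```text
clock: 27.78
ee_pos: [0.5968, -0.0943, 0.2331]
tcp_rot: [-3.141, 0.001, 0.001]
ft_force: [-0.2, 0.6, -0.2]
opening: 0.0875
t cm [-19.75  30.55  -1.71] w [-0.     0.002  0.002] | now [ 0.5969 -0.0941  0.2328] [-3.1411e+00  1.6000e-03  1.9000e-03] clk 27.88
```

View pics/w22.png

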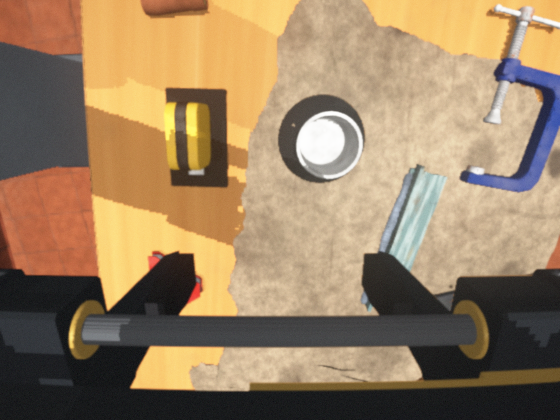

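View pics/s22.png

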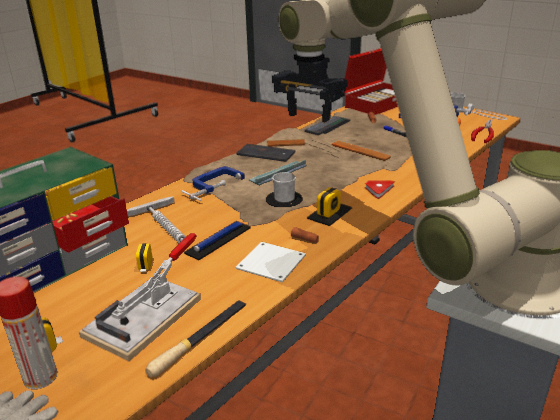

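```bash
python3 -m creep '[{"tx":-20,"ty":30,"tz":-2,"wx":0,"wy":0,"wz":0,"jaw":0},{"tx":-20,"ty":30,"tz":-2,"wx":0,"wy":0,"wz":0,"jaw":0},{"tx":-20,"ty":30,"tz":-2,"wx":0,"wy":0,"wz":0,"jaw":0},{"tx":-20,"ty":30,"tz":-2,"wx":0,"wy":0,"wz":0,"jaw":0},{"tx":-20,"ty":30,"tz":-2,"wx":0,"wy":0,"wz":0,"jaw":0},{"tx":-20,"ty":30,"tz":-2,"wx":0,"wy":0,"wz":0,"jaw":0},{"tx":-20,"ty":30,"tz":-2,"wx":0,"wy":0,"wz":0,"jaw":0},{"tx":-20,"ty":30,"tz":-2,"wx":0,"wy":0,"wz":0,"jaw":0},{"tx":-20,"ty":30,"tz":-2,"wx":0,"wy":0,"wz":0,"jaw":0}]'
python3 - <<'E'
from m import *
s=load('w22');print('mat',circ(onz(s,hull(mask(s,darkw,(275,90,370,190))),.006)[:,:2]))
i=cv2.cvtColor(s['image'],cv2.COLOR_RGB2BGR);cv2.imwrite('pics/c22.png',cv2.resize(i[85:195,265:375],None,fx=5,fy=5,interpolation=cv2.INTER_CUBIC))
t=snap('top','top23');i=cv2.cvtColor(t['image'],cv2.COLOR_RGB2BGR);cv2.imwrite('pics/ct23.png',cv2.resize(i[140:290,190:430],None,fx=3.3,fy=3.3,interpolation=cv2.INTER_CUBIC))
E
```

```text
clock: 29.0
ee_pos: [0.3984, -0.3933, 0.2527]
tcp_rot: [-3.141, 0.002, 0.004]
ft_force: [0.2, -0.1, 0.5]
opening: 0.0883
mat (array([ 0.64690481, -0.04422329]), np.float64(0.050576725111203785))
```

View pics/c22.png

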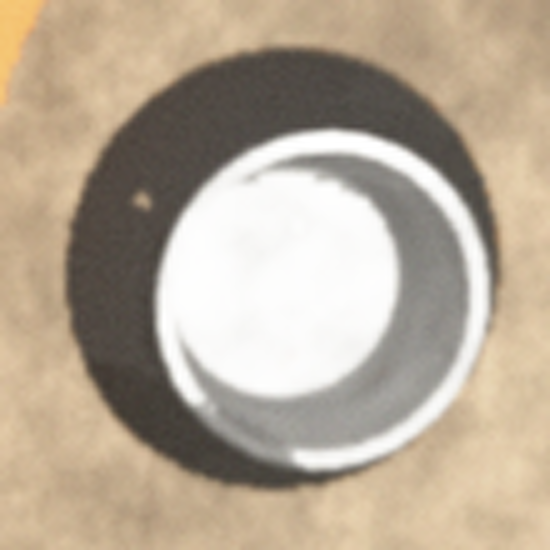

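View pics/ct23.png

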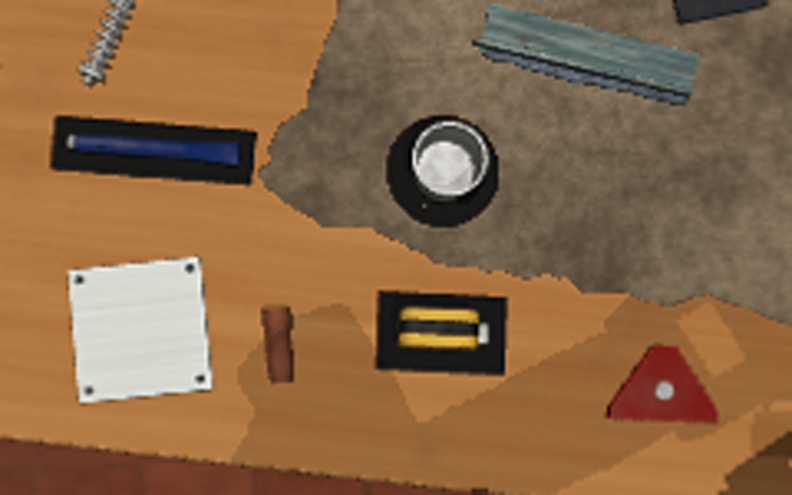

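```bash
python3 - <<'E'
from m import *
s=load('w22');p=onz(s,[(329.7,145)],.07);print('rim',p.round(4), onz(s,[(296,145),(363.4,145)],.07)[:,0])
f=lambda R,G,B:(R>70)&(R-B>45)&(R-G>R*.30)&(G<95)
red=lambda R,G,B:(R>90)&(G<50)&(B<60)
for k in ['top0','top8','top12','top15','top20','top23']:
    t=load(k)
    for nm,F,b in [('noz',f,(262,228,286,262)),('mag',red,(365,235,415,275))]:
        m=mask(t,F,b,40); v,u=np.nonzero(m); print(k,nm,len(u),u.mean().round(1) if len(u) else None,v.mean().round(1) if len(u) else None,end=' | ')
    print()
a=[cv2.resize(cv2.cvtColor(load(k)['image'],cv2.COLOR_RGB2BGR)[225:265,255:295],None,fx=6,fy=6,interpolation=cv2.INTER_NEAREST) for k in ['top0','top12','top23']]
cv2.imwrite('pics/noz.png',np.hstack(a))
E
```

```text
rim [[ 0.6475 -0.0445  0.07  ]] [0.61432689 0.6807537 ]
top0 noz 184 274.3 244.1 | top0 mag 318 392.6 256.8 | 
top8 noz 335 280.1 243.9 | top8 mag 351 391.7 257.1 | 
top12 noz 175 273.2 243.8 | top12 mag 353 391.9 257.3 | 
top15 noz 422 268.6 245.7 | top15 mag 345 392.1 257.1 | 
top20 noz 303 273.5 239.0 | top20 mag 406 390.7 257.6 | 
top23 noz 176 273.3 243.8 | top23 mag 438 390.5 257.8 |
```

View pics/noz.png

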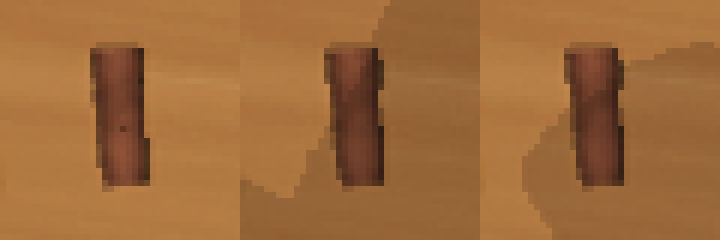

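```bash
python3 - <<'E'
from m import *
a=[]
for k,P in [(k,None) for k in ['w2','w3','w4','w6','w8','w10','w17','w20']]:
    s=load(k);i=cv2.cvtColor(s['image'],cv2.COLOR_RGB2BGR)
    # warp to the z=.0125 plane around nozzle: 1 mm -> 2 px (rectified crop of the picture)
    X,Y=np.meshgrid(np.arange(.43,.55,.0008),np.arange(.17,.03,-.0008));q=proj(s,np.c_[X.ravel(),Y.ravel(),np.full(X.size,.0125)]).astype(np.float32)
    w=cv2.remap(i,q[:,0].reshape(X.shape),q[:,1].reshape(X.shape),cv2.INTER_LINEAR)
    cv2.putText(w,k,(5,12),0,.4,(0,0,0)); 
    for g in (.08,.09,.10,.11,.12): w[int((.17-g)/.0008),::6]=0
    a.append(w)
cv2.imwrite('pics/nz.png',np.vstack([np.hstack(a[:4]),np.hstack(a[4:])]))
E
```

```text
(no output)
```

View pics/nz.png

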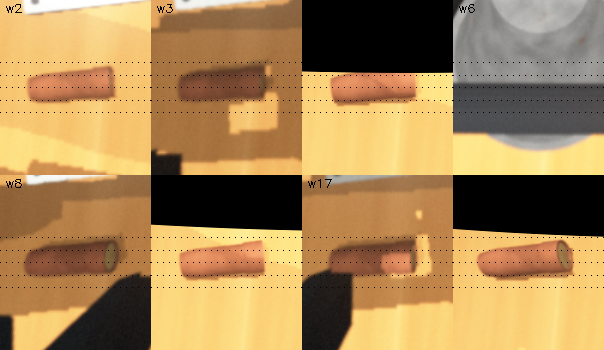

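```bash
python3 - <<'E'
from m import *
ks=['scene0','s6','s10','s14','s22']
a=[cv2.resize(cv2.cvtColor(load(k)['image'],cv2.COLOR_RGB2BGR)[220:250,285:325],None,fx=3.8,fy=3.8,interpolation=cv2.INTER_NEAREST) for k in ks]
cv2.imwrite('pics/ns.png',np.hstack(a))
for k in ks:
    R,G,B=[load(k)['image'][222:246,288:322,i].astype(float) for i in range(3)]
    m=(G/R<.62)&(R>60);v,u=np.nonzero(m);print(k,m.sum(),u.mean().round(2),v.mean().round(2),u.min(),u.max(),v.min(),v.max())
E
```

```text
scene0 288 16.28 12.7 3 30 4 21
s6 300 15.55 13.64 0 30 5 23
s10 295 15.95 13.13 2 30 5 21
s14 294 15.91 13.08 2 30 5 21
s22 292 15.88 12.94 2 30 0 21
```

View pics/ns.png

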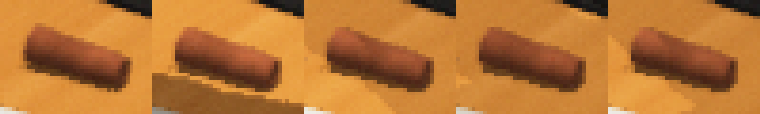

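```bash
python3 -c "
from h import *
o=r.get_obs();print(o['clock'],o['ft_force']);print(r.close_job())"
```

```text
29.05 [ 0.1932613  -1.65714059  0.32373406]
the job is handed in; nothing more can be done
None
```

I put all three things back on their own mats and handed the job in at about 29 s, with the gripper empty and well clear. I set the cup down on the square plate first, moved the tape measure to the oblong mat and the chisel to the strip mat, then moved the cup to the round mat.

The last wrist-camera checks, each taken against the item's own mat, showed:
- **Cup:** upright, about 1 mm off the mat centre.
- **Tape measure:** upright, about 1 mm off centre and about 0.1° off the mat's long side.
- **Chisel:** about 1–1.5 mm off centre and about 0.3° off the strip's direction.
- **Final top and scene pictures:** the plate is empty again and the magnet is in place.

Two checks did not fully agree:
- **Top against wrist camera:** the two differed by about 2–3 mm throughout. I aimed at positions between the two and then centred each item using the wrist view.
- **Torch nozzle:** the top camera shows it about 1 pixel (up to 3 mm) from its first position. The scene camera shows less than half a pixel, and I saw no further change in the later top pictures. The arm never went near it at low height, so I think it either settled on its own or the difference comes from shadow, and I left it alone.

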